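# Check bushes on a step gauge and sort them

### The arm

A 6-joint arm with a two-finger parallel gripper is mounted at the origin on a cart in front of the work surface, level with it; the furniture and walls round the work are solid. World frame = base frame: x ahead of the robot, y to its left, z up, the work surface at z = 0. Lengths are in mm, angles in rad, forces in N, time in s.
With the tool pointing down it reaches from about 400 to 925 mm from the base axis. Payload 12.5 kg.
Tool frame: the origin (TCP) lies on the centre line of the jaws, within the pads' length; the fingertips stand 19 mm ahead of it and the grasp point (between the pads) is the TCP; y points along the fingers, x is the direction in which the jaws open and shut, and the axes are right-handed (so a half turn about y gives the same grasp; the last joint's range is limited). The gripper opens to 95 mm and grips with 3 to 60 N. Pads are 20 mm wide; open, the fingers measure 119 mm over their backs; the gripper's body (75 mm by 180 mm) begins 59 mm behind the grasp point.
Start: joints at [-1.298, 0.491, 1.559, -0, 1.092, -0.106], TCP at [231.152, -580.701, 233.661] pointing down, gripper open.
Joint ranges: [-3.1, 3.1], [-0.84, 2.19], [0.05, 2.79], [-1.13, 4.28], [0.06, 2.93], [-2.69, 2.69]. Speed limits (rad/s): [2.22, 2.22, 2.79, 3.14, 3.14, 3.14].

### API

Orientations are given as [roll, pitch, yaw] about the fixed x, y, z axes, in that order (R = Rz(yaw) Ry(pitch) Rx(roll)).
In Python, from cell import env gives the robot as it stands. The module is installed in compiled form; this text tells all that it offers.
- The arm moves only by the tool move_arm, never from a script. Its argument "rows" is a list of rows, each an object of numbers: "tx", "ty", "tz": the shift along the tool's x, y, z in cm; "rx", "ry", "rz": the turn, a rotation vector about the tool's x, y, z in rad; "grip": the opening in per cent of the stroke, from 0 (shut) to 100 (fully open). In form: [{"tx": .., "ty": .., "tz": .., "rx": .., "ry": .., "rz": .., "grip": ..}, ...]. A call has 1 to 10 rows; each row shifts and turns the commanded pose from where the row before left it, along the tool's axes as they then stand; what a row does not reach is not made up. A row lasts 1/12 s, in which the tool goes at most 41.7 mm and 7.16 degrees, less where a joint would pass 70% of its speed; a pose out of reach is approached as far as the arm can. A call is refused whole if a number of a shift passes 4.17 or a number of a turn 0.125, either way. A call with a gripper value outside its range is refused whole. The fingers move at their own pace and stop on an object; the grip force is fixed at half the most. Time passes only in rows, so rows that do not move let the fingers close. It gives the time, the measured TCP pose, the force and the opening at its end, in the units of the state.
- env.state(): the state, without advancing time (a new reading comes with each control period).
- env.read_camera(name): name is "scene" or "top"; returns (picture, depth): 480x640x3 uint8, blue, green, red; 480x640 float32, mm along the optical axis (not along the pixel's ray), 0 where there is no reading.
- env.calibration(name): a dict with "vertical_fov" (degrees; the focal length in pixels is half the picture's height over the tangent of half this angle, whatever the lens; pixels are square), "cx", "cy" (the principal point, pixels), "eye" and "rotation" of the camera in the world. Camera axes: x right, y up, looking along -z (the intrinsics and any distortion apply to the point x, -y, -z); pixel columns grow to the right and rows downward; lengths in mm; the calibration is good to about 2 mm. A picture is of the moment at which its call begins. calibration takes no time and is no camera call.
- env.job_done(): hands the job in, once; it reports no verdict.
The state is a dict: "t": time; "joints": joint angles; "qvel": joint speeds; "tau": joint torques, N m; "eef_pos": TCP position; "tcp_rot": TCP orientation; "ft_force": force on the tool from outside, world axes, zero at the start; "moment": the same for the moment, N m; "opening": opening from 0.0 (shut) to 1.0 (fully open).
Only numpy, scipy, OpenCV 4.12 (cv2) and the standard library are available. Lean on these libraries where they do the work, as an engineer would, in place of code of your own. Each camera call takes 0.05 s, during which the arm holds its last target.

### The job

Stand the fallen step gauge upright on the bench and let go of it, then take the bushes one at a time: try each on the pin and, before trying the next, put it into the sorting tray by the result: into the green bay if it slides down over the thin upper part but stops at the step, into the yellow bay if it is too tight to slide down the thin part, into the red bay if it is so loose that it drops past the step to the block. Finish with every bush resting on the floor of its bay and the gauge standing upright with its pin bare, and leave the tin and the bottle where they are.

Things in the scene. Friction and masses are not known exactly. Their poses are not given: they have to be found in the camera images.
- gauge_mid (a point): a step gauge, loose, 0.6 kg, 88 mm long: dark square steel block 60x60x30 mm with a bright round pin from the middle of its top. This point is on the pin's axis half-way along, 44 mm from the block's underside; z along the pin to its nose, x and y square to the block's sides. It starts lying on one side of the block, pin level 30 mm above the bench, nose roughly towards -y
- gauge_step (a point): on the gauge's axis at its step, 55 mm from the underside; same axes. Below it the pin is thick (21 mm diameter, from 30 to 55 mm above the underside), above it thin (17 mm, from 55 to 80 mm), then a nose that tapers from 17 to 8 mm diameter (80 to 88 mm). The balance point is about 21 mm from the underside, so the gauge tips up easily about the underside's lower edge
- bay_yellow (a point): floor centre of the left, yellow-floored bay of a grey sorting tray, 104 mm (x) by 196 mm (y), fixed to the bench; its floor is 3 mm and its wall tops 12 mm above the bench, walls 4 mm thick; three bays side by side along y, 64 mm apart, each 96 mm (x) by 60 mm (y) inside; z up, x and y along the tray's sides
- bay_green (a point): centre of the floor of the middle, green-floored bay of the tray; same size and axes
- bay_red (a point): centre of the floor of the right, red-floored bay of the tray; same size and axes
- grease_tin: a green tin with a silver lid, 64 mm across, 31 mm tall, loose; origin at its underside; leave alone
- oil_bottle: a white bottle with a red spout, 45 mm across, 140 mm tall, loose; origin at its underside; leave alone
- bush_a_mid (a point): a plain brass bush (a ring), 36 mm outside diameter, 34 mm tall, 0.09 kg, loose, standing on end on the bench; it may be absent. All look alike outside; the bore is 15, 19 or 23 mm and is not told. This point is on its axis half-way up, 17 mm above its lower end; z along its axis
- bush_b_mid (a point): a plain brass bush (a ring), 36 mm outside diameter, 34 mm tall, 0.09 kg, loose, standing on end on the bench; it may be absent. All look alike outside; the bore is 15, 19 or 23 mm and is not told. This point is on its axis half-way up, 17 mm above its lower end; z along its axis
- bush_c_mid (a point): a plain brass bush (a ring), 36 mm outside diameter, 34 mm tall, 0.09 kg, loose, standing on end on the bench; it may be absent. All look alike outside; the bore is 15, 19 or 23 mm and is not told. This point is on its axis half-way up, 17 mm above its lower end; z along its axis
- bush_d_mid (a point): a plain brass bush (a ring), 36 mm outside diameter, 34 mm tall, 0.09 kg, loose, standing on end on the bench; it may be absent. All look alike outside; the bore is 15, 19 or 23 mm and is not told. This point is on its axis half-way up, 17 mm above its lower end; z along its axis
- bush_e_mid (a point): a plain brass bush (a ring), 36 mm outside diameter, 34 mm tall, 0.09 kg, loose, standing on end on the bench; it may be absent. All look alike outside; the bore is 15, 19 or 23 mm and is not told. This point is on its axis half-way up, 17 mm above its lower end; z along its axis
- bush_f_mid (a point): a plain brass bush (a ring), 36 mm outside diameter, 34 mm tall, 0.09 kg, loose, standing on end on the bench; it may be absent. All look alike outside; the bore is 15, 19 or 23 mm and is not told. This point is on its axis half-way up, 17 mm above its lower end; z along its axis
Mind the look-alikes: they are no part of the job. What is shaped like the part that bears bush_b_mid but pink is not meant.

How it is judged (in metres and radians):
On the way, in this order (a step that is already met when the one before it is completed fails the run):
1. the gauge stands upright on the bench, let go (angle between gauge_mid's own z axis and vertical below 0.1 rad and height (world z) of gauge_mid between 0.038 and 0.05 m and contact force between the fingers and gauge below 0.1 N), for 0.3 s.
2. a bush has been put over the pin of the standing gauge (((x of bush_a_mid in the frame of gauge_mid between -0.006 and 0.006 m and y of bush_a_mid in the frame of gauge_mid between -0.006 and 0.006 m and z of bush_a_mid in the frame of gauge_mid between 0 and 0.0585 m) or (x of bush_b_mid in the frame of gauge_mid between -0.006 and 0.006 m and y of bush_b_mid in the frame of gauge_mid between -0.006 and 0.006 m and z of bush_b_mid in the frame of gauge_mid between 0 and 0.0585 m) or (x of bush_c_mid in the frame of gauge_mid between -0.006 and 0.006 m and y of bush_c_mid in the frame of gauge_mid between -0.006 and 0.006 m and z of bush_c_mid in the frame of gauge_mid between 0 and 0.0585 m) or (x of bush_d_mid in the frame of gauge_mid between -0.006 and 0.006 m and y of bush_d_mid in the frame of gauge_mid between -0.006 and 0.006 m and z of bush_d_mid in the frame of gauge_mid between 0 and 0.0585 m) or (x of bush_e_mid in the frame of gauge_mid between -0.006 and 0.006 m and y of bush_e_mid in the frame of gauge_mid between -0.006 and 0.006 m and z of bush_e_mid in the frame of gauge_mid between 0 and 0.0585 m) or (x of bush_f_mid in the frame of gauge_mid between -0.006 and 0.006 m and y of bush_f_mid in the frame of gauge_mid between -0.006 and 0.006 m and z of bush_f_mid in the frame of gauge_mid between 0 and 0.0585 m)) and angle between gauge_mid's own z axis and vertical below 0.15 rad), for 0.1 s.
3. a further bush is over the pin while one already rests in its right bay (all of step 2 and ((x of bush_a_mid in the frame of bay_green between -0.04 and 0.04 m and y of bush_a_mid in the frame of bay_green between -0.022 and 0.022 m and z of bush_a_mid in the frame of bay_green between 0.008 and 0.026 m) or (x of bush_b_mid in the frame of bay_yellow between -0.04 and 0.04 m and y of bush_b_mid in the frame of bay_yellow between -0.022 and 0.022 m and z of bush_b_mid in the frame of bay_yellow between 0.008 and 0.026 m) or (x of bush_c_mid in the frame of bay_red between -0.04 and 0.04 m and y of bush_c_mid in the frame of bay_red between -0.022 and 0.022 m and z of bush_c_mid in the frame of bay_red between 0.008 and 0.026 m) or (x of bush_d_mid in the frame of bay_green between -0.04 and 0.04 m and y of bush_d_mid in the frame of bay_green between -0.022 and 0.022 m and z of bush_d_mid in the frame of bay_green between 0.008 and 0.026 m) or (x of bush_e_mid in the frame of bay_yellow between -0.04 and 0.04 m and y of bush_e_mid in the frame of bay_yellow between -0.022 and 0.022 m and z of bush_e_mid in the frame of bay_yellow between 0.008 and 0.026 m) or (x of bush_f_mid in the frame of bay_red between -0.04 and 0.04 m and y of bush_f_mid in the frame of bay_red between -0.022 and 0.022 m and z of bush_f_mid in the frame of bay_red between 0.008 and 0.026 m))), for 0.1 s.
4. the last bush is over the pin while all the others rest in their right bays (all of step 2 and ((x of bush_a_mid in the frame of gauge_mid between -0.006 and 0.006 m and y of bush_a_mid in the frame of gauge_mid between -0.006 and 0.006 m and z of bush_a_mid in the frame of gauge_mid between 0 and 0.0585 m) or (x of bush_a_mid in the frame of bay_green between -0.04 and 0.04 m and y of bush_a_mid in the frame of bay_green between -0.022 and 0.022 m and z of bush_a_mid in the frame of bay_green between 0.008 and 0.026 m)) and ((x of bush_b_mid in the frame of gauge_mid between -0.006 and 0.006 m and y of bush_b_mid in the frame of gauge_mid between -0.006 and 0.006 m and z of bush_b_mid in the frame of gauge_mid between 0 and 0.0585 m) or (x of bush_b_mid in the frame of bay_yellow between -0.04 and 0.04 m and y of bush_b_mid in the frame of bay_yellow between -0.022 and 0.022 m and z of bush_b_mid in the frame of bay_yellow between 0.008 and 0.026 m)) and ((x of bush_c_mid in the frame of gauge_mid between -0.006 and 0.006 m and y of bush_c_mid in the frame of gauge_mid between -0.006 and 0.006 m and z of bush_c_mid in the frame of gauge_mid between 0 and 0.0585 m) or (x of bush_c_mid in the frame of bay_red between -0.04 and 0.04 m and y of bush_c_mid in the frame of bay_red between -0.022 and 0.022 m and z of bush_c_mid in the frame of bay_red between 0.008 and 0.026 m)) and ((x of bush_d_mid in the frame of gauge_mid between -0.006 and 0.006 m and y of bush_d_mid in the frame of gauge_mid between -0.006 and 0.006 m and z of bush_d_mid in the frame of gauge_mid between 0 and 0.0585 m) or (x of bush_d_mid in the frame of bay_green between -0.04 and 0.04 m and y of bush_d_mid in the frame of bay_green between -0.022 and 0.022 m and z of bush_d_mid in the frame of bay_green between 0.008 and 0.026 m)) and ((x of bush_e_mid in the frame of gauge_mid between -0.006 and 0.006 m and y of bush_e_mid in the frame of gauge_mid between -0.006 and 0.006 m and z of bush_e_mid in the frame of gauge_mid between 0 and 0.0585 m) or (x of bush_e_mid in the frame of bay_yellow between -0.04 and 0.04 m and y of bush_e_mid in the frame of bay_yellow between -0.022 and 0.022 m and z of bush_e_mid in the frame of bay_yellow between 0.008 and 0.026 m)) and ((x of bush_f_mid in the frame of gauge_mid between -0.006 and 0.006 m and y of bush_f_mid in the frame of gauge_mid between -0.006 and 0.006 m and z of bush_f_mid in the frame of gauge_mid between 0 and 0.0585 m) or (x of bush_f_mid in the frame of bay_red between -0.04 and 0.04 m and y of bush_f_mid in the frame of bay_red between -0.022 and 0.022 m and z of bush_f_mid in the frame of bay_red between 0.008 and 0.026 m))), for 0.1 s.
At the end, for the whole second after the job is handed in: every bush present rests on the floor of its bay (bore 19 mm green, 15 yellow, 23 red; centre within 40 mm along x and 22 mm along y of the bay centre, at most 26 mm above its floor); the gauge stands on the bench within 0.1 rad of upright, not touched (all of step 1 and x of bush_a_mid in the frame of bay_green between -0.04 and 0.04 m and y of bush_a_mid in the frame of bay_green between -0.022 and 0.022 m and z of bush_a_mid in the frame of bay_green between 0.008 and 0.026 m and x of bush_b_mid in the frame of bay_yellow between -0.04 and 0.04 m and y of bush_b_mid in the frame of bay_yellow between -0.022 and 0.022 m and z of bush_b_mid in the frame of bay_yellow between 0.008 and 0.026 m and x of bush_c_mid in the frame of bay_red between -0.04 and 0.04 m and y of bush_c_mid in the frame of bay_red between -0.022 and 0.022 m and z of bush_c_mid in the frame of bay_red between 0.008 and 0.026 m and x of bush_d_mid in the frame of bay_green between -0.04 and 0.04 m and y of bush_d_mid in the frame of bay_green between -0.022 and 0.022 m and z of bush_d_mid in the frame of bay_green between 0.008 and 0.026 m and x of bush_e_mid in the frame of bay_yellow between -0.04 and 0.04 m and y of bush_e_mid in the frame of bay_yellow between -0.022 and 0.022 m and z of bush_e_mid in the frame of bay_yellow between 0.008 and 0.026 m and x of bush_f_mid in the frame of bay_red between -0.04 and 0.04 m and y of bush_f_mid in the frame of bay_red between -0.022 and 0.022 m and z of bush_f_mid in the frame of bay_red between 0.008 and 0.026 m).
It fails at once if the grease tin is moved more than 30 mm (distance of grease_tin from where it was at the start of the episode above 0.03 m).
It fails at once if the oil bottle is moved more than 30 mm (distance of oil_bottle from where it was at the start of the episode above 0.03 m).
Of bush_a, bush_b, bush_c, bush_d, bush_e, bush_f only 3 to 4 are there at a start; the rules pass over those that are not, and their reading is None.
At some moment in a run one of bush_a, bush_b, bush_c, bush_d, bush_e, bush_f may be knocked a few centimetres aside while the robot is not near it.
It also fails if it takes over 210 s, if anything falls off the work surface, if the arm or the gripper's body presses on something with over 40 N, if the wrist force passes 120 N, or if a joint passes its speed limit or range.

## Working session

There is one attempt and no reset: what is moved stays moved. The work goes in short steps, Python scripts to look and compute and a tool call to move; the robot and the scene stay as the last step left them, time stands still between calls to the robot, and variables do not carry over. Pictures are saved under pics/ and viewed, and the job is handed in when it is done.

Besides the shell and the picture viewer there is one more tool, called after "Emit:" as name(argument=value, ...) on one line, values as JSON. move_arm: Moves the arm, as the interface text tells. Its arguments: {"type":"object","properties":{"rows":{"type":"array"}},"required":["rows"]}

```bash
mkdir -p pics; cat > h.py <<'E'
import numpy as np, cv2
from cell import env
def cam(n):
    p,d=env.read_camera(n); return p,d,env.calibration(n)
def K(c):
    f=240/np.tan(np.radians(c['vertical_fov'])/2); return f
def unproj(c,u,v,d):
    f=K(c); x=(u-c['cx'])/f*d; y=-(v-c['cy'])/f*d
    return np.stack([x,y,-d],-1)@np.array(c['rotation']).T+np.array(c['eye'])
def cloud(c,d):
    v,u=np.mgrid[0:480,0:640]; return unproj(c,u.astype(float),v.astype(float),d.astype(float))
def proj(c,P):
    q=(np.array(P)-np.array(c['eye']))@np.array(c['rotation']); f=K(c)
    return c['cx']+f*q[...,0]/-q[...,2], c['cy']-f*q[...,1]/-q[...,2]
E
python3 - <<'E'
from h import *
for n in('scene','top'):
    p,d,c=cam(n); cv2.imwrite(f'pics/{n}0.png',p); np.savez(f'{n}0.npz',p=p,d=d); print(n,c)
s=env.state();print(s)
E
```

```text
scene {'vertical_fov': 54.97029786812706, 'cx': 319.4885603624654, 'cy': 230.22937942696643, 'eye': array([241.96710134, 741.72866732, 676.1380138 ]), 'rotation': array([ 8.48827091e-01,  2.53043238e-03, -2.61709611e+00])}
top {'vertical_fov': 44.448056624129705, 'cx': 322.29062100393475, 'cy': 237.0071745498107, 'eye': array([ 484.82200166,  142.37841453, 1241.95216948]), 'rotation': array([ 7.83151611e-02,  7.55097997e-04, -1.57350972e+00])}
{'t': 0.1, 'joints': array([-1.29759196e+00,  4.91521586e-01,  1.55940426e+00, -1.40667314e-05,
        1.09172534e+00, -1.05608435e-01]), 'qvel': array([-0.0013519 , -0.00156719, -0.00146335,  0.00046372,  0.00024084,
       -0.00015136]), 'tau': array([ 3.01026710e-03, -6.13621402e+01, -2.58606058e+01,  6.94244402e-02,
        4.70185967e-02, -5.41697989e-05]), 'eef_pos': array([ 231.09250396, -580.48215127,  233.10089829]), 'tcp_rot': array([-1.57069715e+00,  1.05394625e-03, -1.19197698e+00]), 'ft_force': array([0.26621434, 0.35401431, 0.12785665]), 'moment': array([-0.0452555 ,  0.0045557 ,  0.02749813]), 'opening': 0.9973074961448669}
```

```bash
cat >> h.py <<'E'
from scipy.spatial.transform import Rotation as Rn
_cal=env.calibration
def cam(n):
    p,d=env.read_camera(n); c=dict(_cal(n)); c['rotation']=Rn.from_euler('xyz',c['rotation']).as_matrix(); return p,d,c
def load(n):
    z=np.load(n+'0.npz'); c=dict(_cal(n)); c['rotation']=Rn.from_euler('xyz',c['rotation']).as_matrix(); return z['p'],z['d'],c
E
python3 - <<'E'
from h import *
print(Rn.from_euler('xyz',env.state()['tcp_rot']).as_matrix().round(3))
for n in('scene','top'):
    p,d,c=load(n); P=cloud(c,d); print(n,d[d>0].min(),d.max(),c['rotation'].round(3))
    for u,v in[(320,240),(320,400),(150,300),(500,300)]: print(u,v,P[v,u].round(1))
E
```

```text
[[ 0.37  -0.     0.929]
 [-0.929  0.001  0.37 ]
 [-0.001 -1.     0.   ]]
scene 587.0882 2805.0908 [[-0.866  0.329 -0.377]
 [-0.501 -0.573  0.649]
 [-0.003  0.751  0.661]]
320 240 [610.3 106.3   1.2]
320 400 [426.3 425.   -0.7]
150 300 [767.7 433.7  46.2]
500 300 [ 220.7 -699.9 -798.3]
top 545.2861 2098.5105 [[-0.003  0.997 -0.078]
 [-1.    -0.003 -0.001]
 [-0.001  0.078  0.997]]
320 240 [ 5.760e+02  1.479e+02 -3.000e-01]
320 400 [242.  148.8  -5. ]
150 300 [ 428.4  737.8 -792.6]
500 300 [ 448.8 -226.2   13.6]
```

View pics/scene0.png

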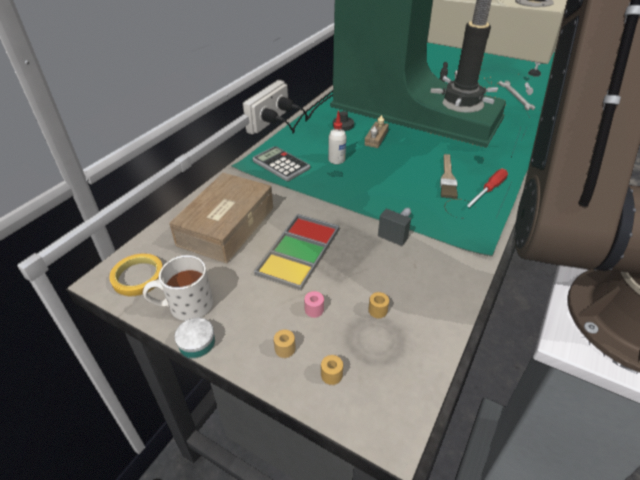

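View pics/top0.png

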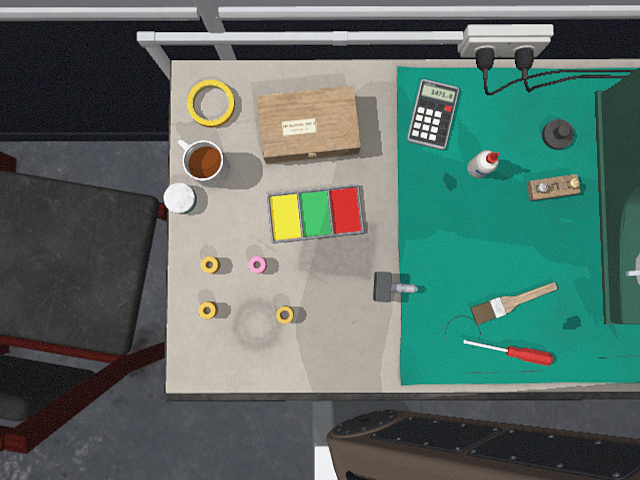

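```bash
python3 - <<'E'
from h import *
p,d,c=load('top'); P=cloud(c,d)
cv2.imwrite('pics/c1.png',cv2.resize(p[180:340,170:440],None,fx=2.9,fy=2.9,interpolation=cv2.INTER_CUBIC))
z=P[...,2]; x=P[...,0];y=P[...,1]
print('bench', np.median(z[330:380,220:380]),np.median(z[100:130,220:250]))
# bushes by height
lab=((z>20)&(z<60)&(x>150)&(x<700)&(y>-150)&(y<450)).astype(np.uint8)
n,L,st,ce=cv2.connectedComponentsWithStats(lab)
for i in range(1,n):
    if st[i,4]>15:
        m=L==i; print(ce[i].round(1),st[i],'mean',P[m].mean(0).round(1),'min',P[m].min(0).round(1),'max',P[m].max(0).round(1),p[m].mean(0).round())
E
```

```text
bench -1.1648964742181533 -0.17862428375042327
[212.  182.5] [198 178  25   8  79] mean [692.6 370.6  41.4] min [688.6 352.9  20.1] max [699.9 400.9  59.4] [118. 121. 122.]
[183.5 198.1] [174 183  22  31 525] mean [661.9 431.5  30.1] min [630.4 408.9  20.1] max [694.5 450.   38.4] [220. 219. 218.]
[209.7 264.9] [201 257  18  17 217] mean [522.8 374.9  32.3] min [506.  358.4  20.3] max [539.3 392.9  39.8] [ 92. 183. 215.]
[257. 265.] [249 257  18  17 201] mean [522.4 277.4  32.8] min [505.8 260.1  20.1] max [538.9 294.3  40.1] [195. 158. 228.]
[390.3 287.4] [374 272  44  31 581] mean [475.8   5.4  47.7] min [446.7 -51.6  20.1] max [507.3  37.7  60. ] [118. 115. 113.]
[207.3 310.4] [199 302  18  18 222] mean [429.8 378.7  32.2] min [412. 361.  20.] max [446.9 396.3  38.7] [ 94. 183. 215.]
[284.6 314.9] [276 306  18  18 181] mean [420.3 220.4  32.9] min [403.7 203.3  21.4] max [437.9 238.4  39.8] [ 95. 184. 220.]
```

View pics/c1.png

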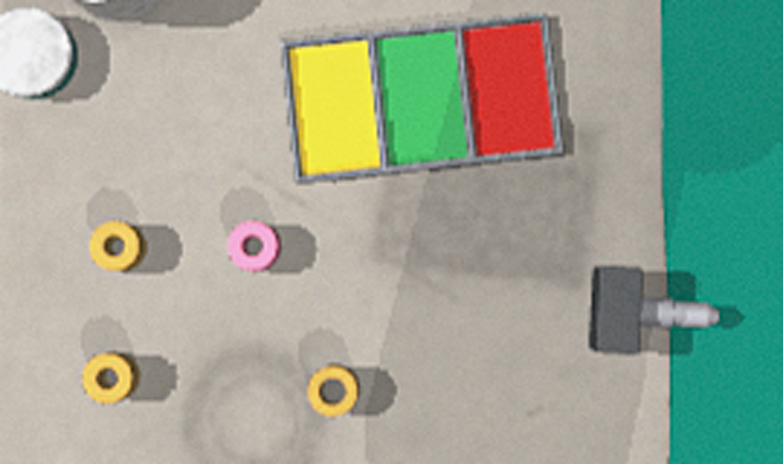

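```bash
python3 - <<'E'
from h import *
for n in('scene','top'):
    p,d,c=load(n); P=cloud(c,d).reshape(-1,3); P=P[(d.reshape(-1)>0)]
    for y0 in range(-900,-100,100):
        m=(P[:,1]>y0)&(P[:,1]<y0+100)&(P[:,2]>80)&(P[:,0]>100)&(P[:,0]<800)
        if m.sum()>20: print(n,y0,m.sum(),np.percentile(P[m],1,0).round(),np.percentile(P[m],99,0).round())
# gauge
p,d,c=load('top'); P=cloud(c,d); z=P[...,2]
reg=(P[...,0]>430)&(P[...,0]<520)&(P[...,1]>-70)&(P[...,1]<55)
b=reg&(z>52); r=cv2.minAreaRect(P[b][:,:2].astype(np.float32)); print('block top',r,P[b].mean(0))
q=reg&(z>25)&(z<48)&(P[...,1]<5); X=P[q]; A=np.polyfit(X[:,1],X[:,0],1); print('pin',A,q.sum(),X.mean(0),X.min(0),np.degrees(np.arctan(A[0])))
for y0 in range(-56,6,6):
    m=q&(P[...,1]>y0)&(P[...,1]<=y0+6)
    if m.sum(): print(y0+3,P[m][:,0].min().round(1),P[m][:,0].max().round(1),P[m][:,2].max().round(1))
# tray
s=p.astype(int); B,G,Rr=s[...,0],s[...,1],s[...,2]
for nm,m in(('y',(Rr>200)&(G>200)&(B<110)),('g',(G>150)&(Rr<110)&(B<150)&(P[...,1]>50)),('r',(Rr>180)&(G<70)&(B<80))):
    m=m&(P[...,1]<300)&(P[...,0]>550)&(P[...,0]<690)&(P[...,1]>20)
    mm=cv2.morphologyEx(m.astype(np.uint8),cv2.MORPH_OPEN,np.ones((3,3)))>0
    Q=P[mm][:,:2].astype(np.float32); print(nm,cv2.minAreaRect(Q),mm.sum(),P[mm][:,2].mean())
E
```

```text
scene -700 310 [ 586. -629.   80.] [ 668. -600.  307.]
scene -600 3799 [ 438. -597.   83.] [ 668. -501.  345.]
scene -500 5664 [ 489. -498.   82.] [ 798. -445.  338.]
scene -200 321 [ 289. -197.   81.] [ 745. -100.  473.]
top -500 2423 [ 501. -481.   80.] [ 798. -446.  163.]
top -200 5298 [ 289. -194.   84.] [ 735. -101.  671.]
block top ((476.8450622558594, 21.247007369995117), (30.794580459594727, 59.964210510253906), 86.95011138916016) [476.74491558  21.30126065  59.05413004]
pin [6.46431015e-02 4.75695553e+02] 231 [474.33098396 -21.10927231  36.59725244] [464.10421745 -51.64330052  27.32081585] 3.6986307579283655
-53 470.2 476.3 37.5
-47 466.1 480.4 40.9
-41 466.2 480.5 43.4
-35 466.1 480.5 40.1
-29 466.1 480.5 42.9
-23 466.2 482.5 41.9
-17 464.1 484.6 43.0
-11 466.2 484.6 43.4
-5 466.3 484.6 42.2
1 466.3 484.7 44.8
y ((625.8650512695312, 220.01914978027344), (92.19090270996094, 52.428279876708984), 5.793682098388672) 1046 3.070908117068474
g ((632.854248046875, 157.70712280273438), (92.6428451538086, 55.418087005615234), 5.971940994262695) 1094 2.917419305427034
r ((639.3098754882812, 93.09139251708984), (90.58783721923828, 52.34170913696289), 6.561061382293701) 1016 2.855493014400419
```

```bash
python3 - <<'E'
from h import *
for n in('scene','top'):
    p,d,c=load(n); P=cloud(c,d)
    m=(P[...,1]>-200)&(P[...,1]<-100)&(P[...,2]>80)&(P[...,0]>100)&(P[...,0]<800)&(d>0)
    nn,L,st,ce=cv2.connectedComponentsWithStats(m.astype(np.uint8))
    for i in range(1,nn):
        if st[i,4]>20: print(n,st[i],P[L==i].min(0).round(),P[L==i].max(0).round())
E
```

```text
scene [555   0  16  52 128] [ 289. -135.  399.] [ 299. -100.  475.]
scene [330 111  15  27 190] [ 711. -200.   80.] [ 748. -168.  144.]
top [478 151  21  20 281] [ 709. -200.   80.] [ 748. -169.  143.]
top [ 494  422  146   58 5017] [ 287. -198.  388.] [ 316. -100.  681.]
```

Emit:
move_arm(rows=[{"ry": -0.1134}, {"ry": -0.1134}, {"ry": -0.1134}, {"ry": -0.1134}, {"ry": -0.1134}, {"ry": -0.1134}, {"ry": -0.1134}, {"ry": -0.1134}, {"ry": -0.1134}, {"ry": -0.1134}])

```text
validation failed for argument at $.ro...
```

```bash
cat > rel.py <<'E'
# rel.py x y z [yawdeg]: shift in tool cm and turn rotvec (tool axes) to target TCP
import sys
from h import *
s=env.state(); R=Rn.from_euler('xyz',s['tcp_rot']).as_matrix(); p=np.array(s['eef_pos'])
print('t',round(s['t'],2),'pos',p.round(1),'xax',R[:,0].round(3),'yax',R[:,1].round(3),'F',s['ft_force'].round(1),'open',round(s['opening'],3),'q',s['joints'].round(2))
a=[float(v) for v in sys.argv[1:]]
if len(a)>=3: print('tool shift cm',(R.T@(np.array(a[:3])-p)/10).round(2))
if len(a)>=4:
    t=np.radians(a[3]); tl=np.radians(a[4]) if len(a)>4 else 0.
    X=np.array([np.cos(t),np.sin(t),0]); Y=np.array([0,0,-1.]); T=np.stack([X,Y,np.cross(X,Y)],1)
    T=T@Rn.from_rotvec([tl,0,0]).as_matrix()
    print('turn',Rn.from_matrix(R.T@T).as_rotvec().round(3))
E
python3 rel.py 250 -350 233 -3.3
```

```text
t 0.1 pos [ 231.1 -580.5  233.1] xax [ 0.37  -0.929 -0.001] yax [-0.     0.001 -1.   ] F [0.3 0.4 0.1] open 0.997 q [-1.3   0.49  1.56 -0.    1.09 -0.11]
tool shift cm [-20.71   0.03  10.28]
turn [-1.000e-03 -1.134e+00 -1.000e-03]
```

Emit:
move_arm(rows=[{"tx": 0, "ty": 0, "tz": 0, "rx": 0, "ry": -0.1134, "rz": 0, "grip": 100}, {"tx": 0, "ty": 0, "tz": 0, "rx": 0, "ry": -0.1134, "rz": 0, "grip": 100}, {"tx": 0, "ty": 0, "tz": 0, "rx": 0, "ry": -0.1134, "rz": 0, "grip": 100}, {"tx": 0, "ty": 0, "tz": 0, "rx": 0, "ry": -0.1134, "rz": 0, "grip": 100}, {"tx": 0, "ty": 0, "tz": 0, "rx": 0, "ry": -0.1134, "rz": 0, "grip": 100}, {"tx": 0, "ty": 0, "tz": 0, "rx": 0, "ry": -0.1134, "rz": 0, "grip": 100}, {"tx": 0, "ty": 0, "tz": 0, "rx": 0, "ry": -0.1134, "rz": 0, "grip": 100}, {"tx": 0, "ty": 0, "tz": 0, "rx": 0, "ry": -0.1134, "rz": 0, "grip": 100}, {"tx": 0, "ty": 0, "tz": 0, "rx": 0, "ry": -0.1134, "rz": 0, "grip": 100}, {"tx": 0, "ty": 0, "tz": 0, "rx": 0, "ry": -0.1134, "rz": 0, "grip": 100}])

```text
t: 0.93
eef_pos: [231.1, -580.6, 233.3]
tcp_rot: [-1.57, 0.0, -0.052]
ft_force: [0.3, 0.2, -0.4]
opening: 0.999
```

```bash
python3 rel.py 250 -350 233 -3.3
```

```text
t 0.93 pos [ 231.1 -580.6  233.3] xax [ 0.999 -0.052 -0.   ] yax [-0.     0.001 -1.   ] F [ 0.3  0.2 -0.4] open 0.999 q [-1.3   0.49  1.56  0.    1.09 -1.25]
tool shift cm [ 0.68  0.04 23.12]
turn [-0.001  0.005 -0.   ]
```

Emit:
move_arm(rows=[{"tx": 0.1, "ty": 0, "tz": 3.8, "rx": 0, "ry": 0, "rz": 0, "grip": 100}, {"tx": 0.1, "ty": 0, "tz": 3.8, "rx": 0, "ry": 0, "rz": 0, "grip": 100}, {"tx": 0.1, "ty": 0, "tz": 3.8, "rx": 0, "ry": 0, "rz": 0, "grip": 100}, {"tx": 0.1, "ty": 0, "tz": 3.8, "rx": 0, "ry": 0, "rz": 0, "grip": 100}, {"tx": 0.1, "ty": 0, "tz": 3.8, "rx": 0, "ry": 0, "rz": 0, "grip": 100}, {"tx": 0.1, "ty": 0, "tz": 3.8, "rx": 0, "ry": 0, "rz": 0, "grip": 100}, {"tx": 2.4, "ty": 0, "tz": 2.9, "rx": 0, "ry": 0, "rz": 0, "grip": 100}, {"tx": 2.4, "ty": 0, "tz": 2.9, "rx": 0, "ry": 0, "rz": 0, "grip": 100}, {"tx": 2.4, "ty": 0, "tz": 2.9, "rx": 0, "ry": 0, "rz": 0, "grip": 100}, {"tx": 2.4, "ty": 0, "tz": 2.9, "rx": 0, "ry": 0, "rz": 0, "grip": 100}])

```text
t: 1.77
eef_pos: [353.6, -241.6, 233.8]
tcp_rot: [-1.571, -0.0, -0.059]
ft_force: [0.6, -1.1, 0.7]
opening: 0.999
```

```bash
python3 rel.py 473 -100 200 -3.3 45
```

```text
t 1.77 pos [ 353.6 -241.6  233.8] xax [ 0.998 -0.059  0.   ] yax [ 0. -0. -1.] F [ 0.6 -1.1  0.7] open 0.999 q [-0.75  0.21  2.01 -0.    0.92 -0.7 ]
tool shift cm [11.09  3.37 14.84]
turn [ 0.786 -0.001  0.001]
```

Emit:
move_arm(rows=[{"tx": 2.2, "ty": 0.6, "tz": 2.97, "rx": 0, "ry": 0, "rz": 0, "grip": 100}, {"tx": 2.2, "ty": 0.6, "tz": 2.97, "rx": 0, "ry": 0, "rz": 0, "grip": 100}, {"tx": 2.2, "ty": 0.6, "tz": 2.97, "rx": 0, "ry": 0, "rz": 0, "grip": 100}, {"tx": 2.2, "ty": 0.6, "tz": 2.97, "rx": 0, "ry": 0, "rz": 0, "grip": 100}, {"tx": 2.2, "ty": 0.6, "tz": 2.97, "rx": 0, "ry": 0, "rz": 0, "grip": 100}, {"tx": 0, "ty": 0, "tz": 0, "rx": 0.11, "ry": 0, "rz": 0, "grip": 100}, {"tx": 0, "ty": 0, "tz": 0, "rx": 0.11, "ry": 0, "rz": 0, "grip": 100}, {"tx": 0, "ty": 0, "tz": 0, "rx": 0.11, "ry": 0, "rz": 0, "grip": 100}, {"tx": 0, "ty": 0, "tz": 0, "rx": 0.11, "ry": 0, "rz": 0, "grip": 100}, {"tx": 0, "ty": 0, "tz": 0, "rx": 0, "ry": 0, "rz": 0, "grip": 100}])

```text
t: 2.6
eef_pos: [471.4, -102.6, 202.7]
tcp_rot: [-1.125, 0.001, -0.06]
ft_force: [-0.5, -0.3, -0.6]
opening: 1.001
```

```bash
python3 rel.py 473 -100 200 -3.3 45
```

```text
t 2.6 pos [ 471.4 -102.6  202.7] xax [ 0.998 -0.06  -0.001] yax [ 0.025  0.431 -0.902] F [-0.5 -0.3 -0.6] open 1.001 q [-0.56  0.4   1.9   0.44  1.11 -0.75]
tool shift cm [0.14 0.36 0.12]
turn [ 0.339 -0.003  0.001]
```

Emit:
move_arm(rows=[{"tx": 0, "ty": 0, "tz": 0, "rx": 0.113, "ry": 0, "rz": 0, "grip": 100}, {"tx": 0, "ty": 0, "tz": 0, "rx": 0.113, "ry": 0, "rz": 0, "grip": 100}, {"tx": 0, "ty": 0, "tz": 0, "rx": 0.113, "ry": 0, "rz": 0, "grip": 100}, {"tx": 0, "ty": 0, "tz": 0, "rx": 0, "ry": 0, "rz": 0, "grip": 100}])

```text
t: 2.93
eef_pos: [470.9, -102.3, 202.0]
tcp_rot: [-0.788, 0.004, -0.06]
ft_force: [-1.4, 0.2, -0.2]
opening: 1.0
```

```bash
python3 rel.py 469 -104 101 -3.3 45; python3 rel.py 473.5 -33.5 30
```

```text
t 2.93 pos [ 470.9 -102.3  202. ] xax [ 0.998 -0.06  -0.004] yax [ 0.04   0.704 -0.709] F [-1.4  0.2 -0.2] open 1.0 q [-0.67  0.51  1.88  0.64  1.33 -0.95]
tool shift cm [-0.14  7.03 -7.25]
turn [ 0.002 -0.004 -0.001]
t 2.93 pos [ 470.9 -102.3  202. ] xax [ 0.998 -0.06  -0.004] yax [ 0.04   0.704 -0.709] F [-1.4  0.2 -0.2] open 1.0 q [-0.67  0.51  1.88  0.64  1.33 -0.95]
tool shift cm [-0.09 17.05 -7.25]
```

Emit:
move_arm(rows=[{"tx": 0, "ty": 2.34, "tz": -2.42, "rx": 0, "ry": 0, "rz": 0, "grip": 100}, {"tx": 0, "ty": 2.34, "tz": -2.42, "rx": 0, "ry": 0, "rz": 0, "grip": 100}, {"tx": -0.1, "ty": 2.34, "tz": -2.41, "rx": 0, "ry": 0, "rz": 0, "grip": 100}, {"tx": 0, "ty": 2.5, "tz": 0, "rx": 0, "ry": 0, "rz": 0, "grip": 100}, {"tx": 0, "ty": 2.5, "tz": 0, "rx": 0, "ry": 0, "rz": 0, "grip": 100}, {"tx": 0, "ty": 0, "tz": 0, "rx": 0, "ry": 0, "rz": 0, "grip": 100}])

```text
t: 3.43
eef_pos: [470.7, -65.6, 64.9]
tcp_rot: [-0.794, 0.006, -0.055]
ft_force: [-0.3, 0.1, -0.1]
opening: 0.999
```

```bash
python3 rel.py 473.5 -33.5 30 -3.3 45; python3 - <<'E'
from h import *
for n in('scene','top'):
    p,d,c=cam(n); cv2.imwrite(f'pics/{n}1.png',p)
p=cv2.imread('pics/scene1.png'); cv2.imwrite('pics/s1c.png',cv2.resize(p[150:330,300:500],None,fx=3,fy=3))
E
```

```text
t 3.43 pos [470.7 -65.6  64.9] xax [ 0.998 -0.055 -0.006] yax [ 0.034  0.7   -0.713] F [-0.3  0.1 -0.1] open 0.999 q [-0.61  0.72  2.    0.75  1.05 -1.15]
tool shift cm [ 0.13  4.75 -0.15]
turn [ 0.009 -0.002 -0.006]
```

View pics/s1c.png

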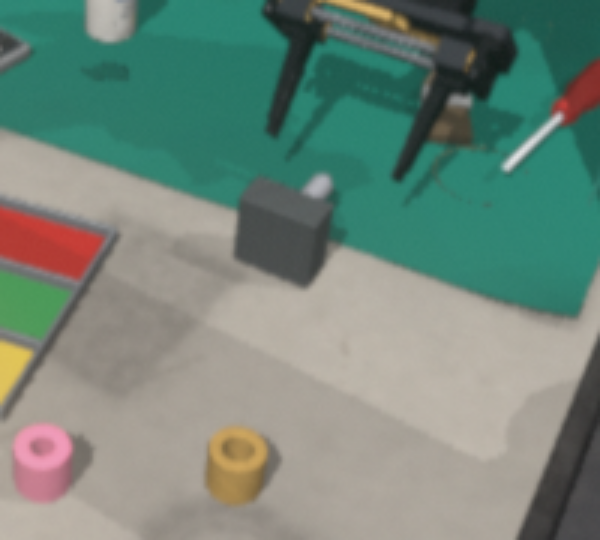

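View pics/top1.png

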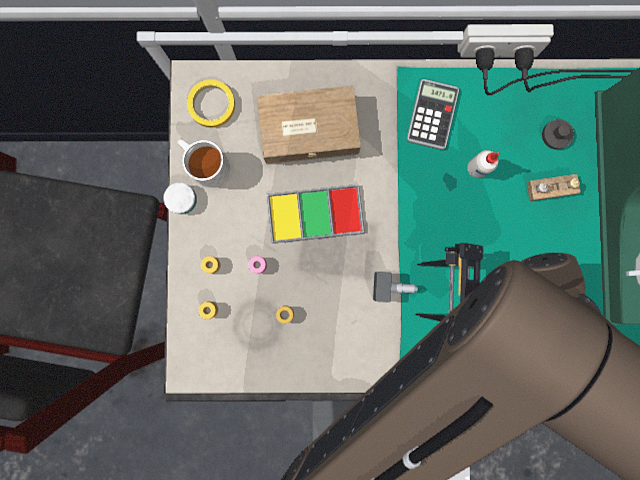

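Emit:
move_arm(rows=[{"tx": 0.1, "ty": 1.6, "tz": -0.1, "rx": 0, "ry": 0, "rz": 0, "grip": 100}, {"tx": 0, "ty": 1.6, "tz": 0, "rx": 0, "ry": 0, "rz": 0, "grip": 100}, {"tx": 0, "ty": 1.55, "tz": 0, "rx": 0, "ry": 0, "rz": 0, "grip": 60}, {"tx": 0, "ty": 0, "tz": 0, "rx": 0, "ry": 0, "rz": 0, "grip": 30}, {"tx": 0, "ty": 0, "tz": 0, "rx": 0, "ry": 0, "rz": 0, "grip": 10}, {"tx": 0, "ty": 0, "tz": 0, "rx": 0, "ry": 0, "rz": 0, "grip": 10}, {"tx": 0, "ty": 0, "tz": 0, "rx": 0, "ry": 0, "rz": 0, "grip": 10}, {"tx": 0, "ty": 0, "tz": 0, "rx": 0, "ry": 0, "rz": 0, "grip": 10}, {"tx": 0, "ty": 0, "tz": 0, "rx": 0, "ry": 0, "rz": 0, "grip": 10}])

```text
t: 4.28
eef_pos: [475.3, -36.5, 33.1]
tcp_rot: [-0.792, -0.001, -0.059]
ft_force: [-0.1, -0.3, -0.8]
opening: 0.566
```

```bash
python3 rel.py 473.5 -33.5 30 -3.3 45; python3 - <<'E'
from h import *
p,d,c=cam('scene'); cv2.imwrite('pics/s2c.png',cv2.resize(p[150:330,300:500],None,fx=3,fy=3))
E
```

```text
t 4.28 pos [475.3 -36.5  33.1] xax [ 0.998 -0.058  0.001] yax [ 0.042  0.701 -0.712] F [-0.1 -0.3 -0.8] open 0.566 q [-0.56  0.78  2.03  0.84  0.98 -1.21]
tool shift cm [-0.2   0.42 -0.01]
turn [ 0.007 -0.     0.001]
```

View pics/s2c.png

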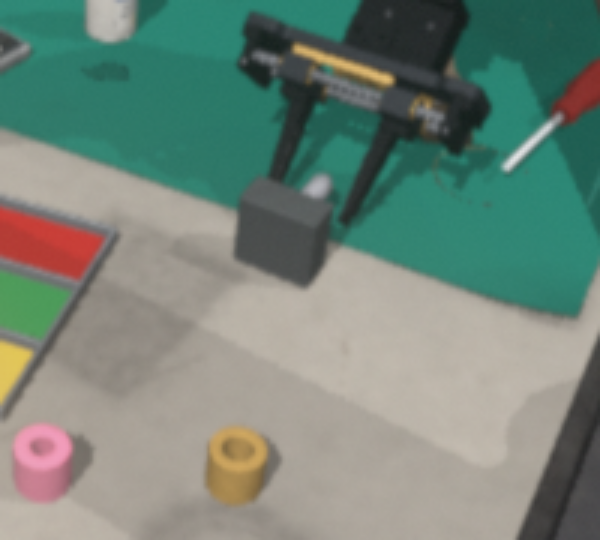

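Emit:
move_arm(rows=[{"tx": -0.2, "ty": 0.42, "tz": 0, "rx": 0, "ry": 0, "rz": 0, "grip": 10}, {"tx": 0, "ty": 0, "tz": 0, "rx": 0, "ry": 0, "rz": 0, "grip": 10}, {"tx": 0, "ty": 0, "tz": 0, "rx": 0, "ry": 0, "rz": 0, "grip": 10}, {"tx": 0, "ty": 0, "tz": 0, "rx": 0, "ry": 0, "rz": 0, "grip": 10}, {"tx": 0, "ty": 0, "tz": 0, "rx": 0, "ry": 0, "rz": 0, "grip": 10}, {"tx": 0, "ty": 0, "tz": 0, "rx": 0, "ry": 0, "rz": 0, "grip": 10}, {"tx": 0, "ty": 0, "tz": 0, "rx": 0, "ry": 0, "rz": 0, "grip": 10}, {"tx": 0, "ty": 0, "tz": 0, "rx": 0, "ry": 0, "rz": 0, "grip": 10}, {"tx": 0, "ty": 0, "tz": 0, "rx": 0, "ry": 0, "rz": 0, "grip": 10}])

```text
t: 5.08
eef_pos: [473.4, -33.0, 29.5]
tcp_rot: [-0.792, -0.0, -0.058]
ft_force: [1.1, 0.7, -3.8]
opening: 0.188
```

```bash
python3 rel.py 473.5 -33.5 30 -3.3 45
```

```text
t 5.08 pos [473.4 -33.   29.5] xax [ 0.998 -0.058  0.   ] yax [ 0.041  0.701 -0.712] F [ 1.1  0.7 -3.8] open 0.188 q [-0.56  0.78  2.03  0.85  0.97 -1.22]
tool shift cm [ 0.01 -0.07 -0.  ]
turn [ 0.007 -0.     0.   ]
```

Emit:
move_arm(rows=[{"tx": 0, "ty": -0.07, "tz": 0.07, "rx": 0, "ry": 0, "rz": 0, "grip": 10}, {"tx": 0, "ty": -0.205, "tz": 0.57, "rx": -0.08, "ry": 0, "rz": 0, "grip": 10}, {"tx": 0, "ty": -0.205, "tz": 0.57, "rx": -0.08, "ry": 0, "rz": 0, "grip": 10}, {"tx": 0, "ty": -0.205, "tz": 0.57, "rx": -0.08, "ry": 0, "rz": 0, "grip": 10}, {"tx": 0, "ty": -0.205, "tz": 0.57, "rx": -0.08, "ry": 0, "rz": 0, "grip": 10}, {"tx": 0, "ty": 0, "tz": 0, "rx": 0, "ry": 0, "rz": 0, "grip": 10}])

```text
t: 5.58
eef_pos: [474.1, -18.6, 52.6]
tcp_rot: [-1.116, -0.002, -0.056]
ft_force: [0.7, -1.9, -0.3]
opening: 0.184
```

```bash
python3 rel.py; python3 - <<'E'
from h import *
p,d,c=cam('scene'); cv2.imwrite('pics/s3c.png',cv2.resize(p[150:330,300:500],None,fx=3,fy=3))
E
```

```text
t 5.58 pos [474.1 -18.6  52.6] xax [ 0.998 -0.056  0.002] yax [ 0.026  0.438 -0.898] F [ 0.7 -1.9 -0.3] open 0.184 q [-0.41  0.63  2.07  0.68  0.72 -0.93]
```

View pics/s3c.png

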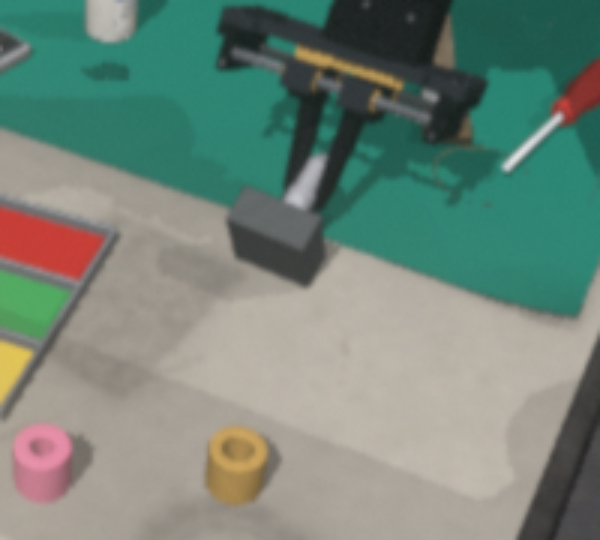

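Emit:
move_arm(rows=[{"tx": 0, "ty": -0.205, "tz": 0.57, "rx": -0.08, "ry": 0, "rz": 0, "grip": 10}, {"tx": 0, "ty": -0.205, "tz": 0.57, "rx": -0.08, "ry": 0, "rz": 0, "grip": 10}, {"tx": 0, "ty": -0.205, "tz": 0.57, "rx": -0.08, "ry": 0, "rz": 0, "grip": 10}, {"tx": 0, "ty": -0.205, "tz": 0.57, "rx": -0.08, "ry": 0, "rz": 0, "grip": 10}, {"tx": 0, "ty": -0.205, "tz": 0.57, "rx": -0.08, "ry": 0, "rz": 0, "grip": 10}, {"tx": 0, "ty": -0.205, "tz": 0.57, "rx": -0.08, "ry": 0, "rz": 0, "grip": 10}, {"tx": 0, "ty": -0.205, "tz": 0.57, "rx": -0.08, "ry": 0, "rz": 0, "grip": 10}, {"tx": 0, "ty": -0.205, "tz": 0.57, "rx": -0.08, "ry": 0, "rz": 0, "grip": 10}, {"tx": 0, "ty": 0, "tz": 0, "rx": 0, "ry": 0, "rz": 0, "grip": 10}])

```text
t: 6.38
eef_pos: [475.6, 21.7, 73.9]
tcp_rot: [-1.752, 0.004, -0.058]
ft_force: [-1.1, 0.9, -5.7]
opening: 0.181
```

```bash
python3 rel.py; python3 - <<'E'
from h import *
p,d,c=cam('scene'); cv2.imwrite('pics/s4c.png',cv2.resize(p[150:330,300:500],None,fx=3,fy=3))
E
```

```text
t 6.38 pos [475.6  21.7  73.9] xax [ 0.998 -0.058 -0.004] yax [-0.014 -0.179 -0.984] F [-1.1  0.9 -5.7] open 0.181 q [ 0.    0.55  2.06 -0.33  0.58  0.34]
```

View pics/s4c.png

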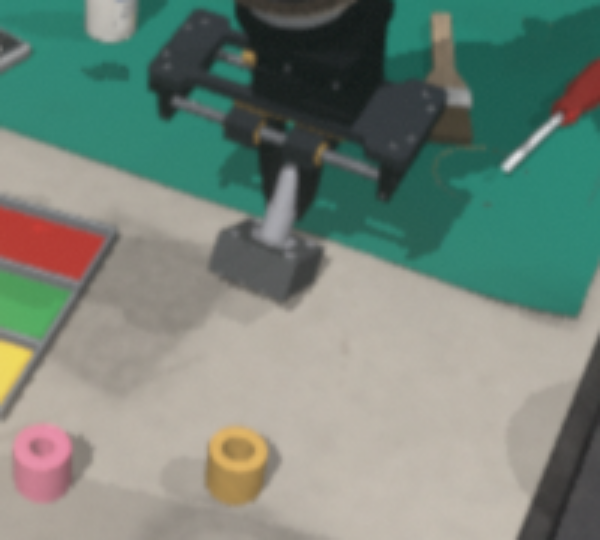

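Emit:
move_arm(rows=[{"tx": 0, "ty": -0.205, "tz": 0.57, "rx": -0.08, "ry": 0, "rz": 0, "grip": 10}, {"tx": 0, "ty": -0.205, "tz": 0.57, "rx": -0.08, "ry": 0, "rz": 0, "grip": 10}, {"tx": 0, "ty": -0.205, "tz": 0.57, "rx": -0.08, "ry": 0, "rz": 0, "grip": 10}, {"tx": 0, "ty": -0.205, "tz": 0.57, "rx": -0.08, "ry": 0, "rz": 0, "grip": 10}, {"tx": 0, "ty": 0, "tz": 0, "rx": 0, "ry": 0, "rz": 0, "grip": 10}])

```text
t: 6.85
eef_pos: [476.9, 45.5, 74.3]
tcp_rot: [-2.069, 0.007, -0.057]
ft_force: [-0.9, 0.5, -4.7]
opening: 0.179
```

```bash
python3 rel.py
```

```text
t 6.85 pos [476.9  45.5  74.3] xax [ 0.998 -0.057 -0.007] yax [-0.033 -0.476 -0.879] F [-0.9  0.5 -4.7] open 0.179 q [ 0.2   0.62  2.   -0.7   0.8   0.82]
```

Emit:
move_arm(rows=[{"tx": 0, "ty": -0.205, "tz": 0.57, "rx": -0.08, "ry": 0, "rz": 0, "grip": 10}, {"tx": 0, "ty": -0.205, "tz": 0.57, "rx": -0.08, "ry": 0, "rz": 0, "grip": 10}, {"tx": 0, "ty": -0.205, "tz": 0.57, "rx": -0.08, "ry": 0, "rz": 0, "grip": 10}, {"tx": 0, "ty": -0.13, "tz": 0.35, "rx": -0.05, "ry": 0, "rz": 0, "grip": 10}, {"tx": 0, "ty": 0, "tz": 0, "rx": 0, "ry": 0, "rz": 0, "grip": 10}])

```text
t: 7.27
eef_pos: [478.2, 64.6, 70.1]
tcp_rot: [-2.361, 0.009, -0.059]
ft_force: [2.5, -7.1, 6.2]
opening: 0.186
```

```bash
python3 rel.py; python3 - <<'E'
from h import *
p,d,c=cam('scene'); cv2.imwrite('pics/s5c.png',cv2.resize(p[150:330,300:500],None,fx=3,fy=3))
E
```

```text
t 7.27 pos [478.2  64.6  70.1] xax [ 0.998 -0.059 -0.009] yax [-0.048 -0.709 -0.704] F [ 2.5 -7.1  6.2] open 0.186 q [ 0.34  0.73  1.93 -0.85  1.05  1.05]
```

View pics/s5c.png

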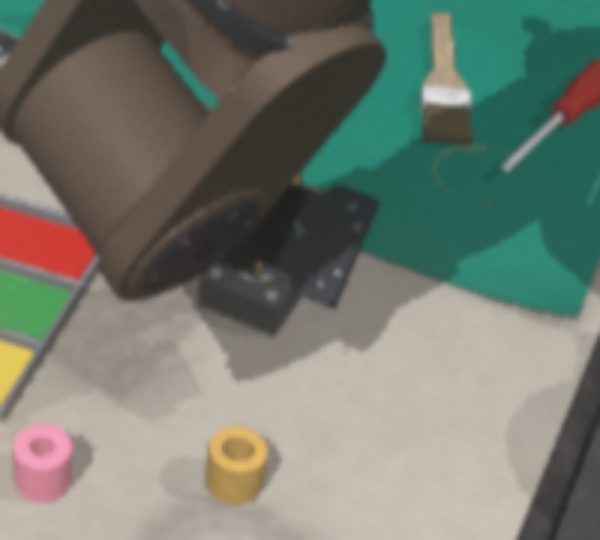

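Emit:
move_arm(rows=[{"tx": 0, "ty": 0, "tz": 0, "rx": 0, "ry": 0, "rz": 0, "grip": 60}, {"tx": 0, "ty": 0, "tz": 0, "rx": 0, "ry": 0, "rz": 0, "grip": 60}, {"tx": 0, "ty": 0, "tz": 0, "rx": 0, "ry": 0, "rz": 0, "grip": 60}, {"tx": 0, "ty": 0, "tz": 0, "rx": 0, "ry": 0, "rz": 0, "grip": 60}, {"tx": 0, "ty": 0, "tz": 0, "rx": 0, "ry": 0, "rz": 0, "grip": 60}, {"tx": 0, "ty": -1.5, "tz": 0, "rx": 0, "ry": 0, "rz": 0, "grip": 60}, {"tx": 0, "ty": -3, "tz": 0, "rx": 0, "ry": 0, "rz": 0, "grip": 60}, {"tx": 0, "ty": -4, "tz": 0, "rx": 0, "ry": 0, "rz": 0, "grip": 60}, {"tx": 0, "ty": -4, "tz": 0, "rx": 0, "ry": 0, "rz": 0, "grip": 60}, {"tx": 0, "ty": 0, "tz": 0, "rx": 0, "ry": 0, "rz": 0, "grip": 60}])

```text
t: 8.15
eef_pos: [485.8, 158.6, 162.9]
tcp_rot: [-2.352, -0.006, -0.055]
ft_force: [0.3, -0.1, -0.6]
opening: 0.603
```

```bash
python3 rel.py; python3 - <<'E'
from h import *
for n in('scene','top'):
    p,d,c=cam(n); cv2.imwrite(f'pics/{n}6.png',p)
E
```

```text
t 8.15 pos [485.8 158.6 162.9] xax [ 0.998 -0.055  0.006] yax [-0.035 -0.703 -0.71 ] F [ 0.3 -0.1 -0.6] open 0.603 q [ 0.49  0.63  1.76 -0.68  1.3   0.92]
```

View pics/scene6.png

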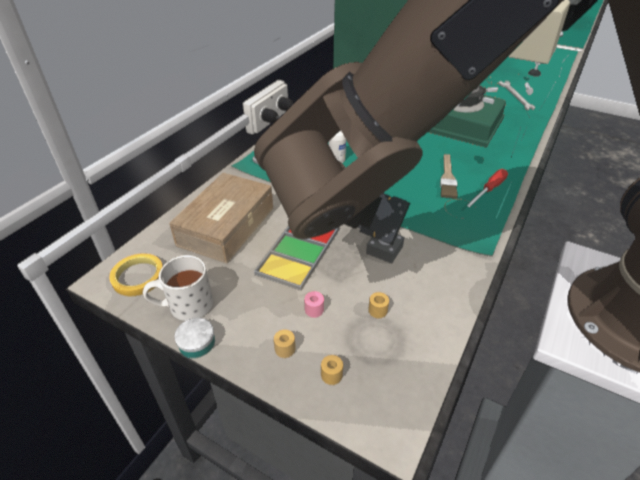

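Emit:
move_arm(rows=[{"tx": 0, "ty": 0, "tz": 0, "rx": 0.112, "ry": 0, "rz": 0, "grip": 60}, {"tx": 0, "ty": 0, "tz": 0, "rx": 0.112, "ry": 0, "rz": 0, "grip": 60}, {"tx": 0, "ty": 0, "tz": 0, "rx": 0.112, "ry": 0, "rz": 0, "grip": 60}, {"tx": 0, "ty": 0, "tz": 0, "rx": 0.112, "ry": 0, "rz": 0, "grip": 60}, {"tx": 0, "ty": 0, "tz": 0, "rx": 0.112, "ry": 0, "rz": 0, "grip": 60}, {"tx": 0, "ty": 0, "tz": 0, "rx": 0.112, "ry": 0, "rz": 0, "grip": 60}, {"tx": 0, "ty": 0, "tz": 0, "rx": 0.112, "ry": 0, "rz": 0, "grip": 60}, {"tx": 0, "ty": 0, "tz": 0, "rx": 0, "ry": 0, "rz": 0, "grip": 60}])

```text
t: 8.92
eef_pos: [483.4, 151.9, 157.9]
tcp_rot: [-1.568, 0.002, -0.062]
ft_force: [0.7, -0.8, -0.1]
opening: 0.602
```

```bash
python3 rel.py 420 222 200 0
```

```text
t 8.92 pos [483.4 151.9 157.9] xax [ 0.998 -0.062 -0.002] yax [-0.002  0.003 -1.   ] F [ 0.7 -0.8 -0.1] open 0.602 q [0.17 0.42 1.93 0.   0.79 0.23]
tool shift cm [-6.77 -4.17  6.62]
turn [-0.003 -0.062 -0.002]
```

Emit:
move_arm(rows=[{"tx": -1.7, "ty": -1.04, "tz": 2.8, "rx": 0, "ry": -0.0155, "rz": 0, "grip": 60}, {"tx": -1.7, "ty": -1.04, "tz": 2.8, "rx": 0, "ry": -0.0155, "rz": 0, "grip": 60}, {"tx": -1.7, "ty": -1.04, "tz": 2.8, "rx": 0, "ry": -0.0155, "rz": 0, "grip": 60}, {"tx": -1.7, "ty": -1.04, "tz": 2.8, "rx": 0, "ry": -0.0155, "rz": 0, "grip": 60}, {"tx": 0, "ty": 0, "tz": 0, "rx": 0, "ry": 0, "rz": 0, "grip": 60}])

```text
t: 9.33
eef_pos: [417.9, 271.2, 200.6]
tcp_rot: [-1.576, 0.0, 0.006]
ft_force: [-0.7, -0.5, 0.2]
opening: 0.601
```

```bash
cat >> h.py <<'E'
def blobs(P,p,zlo,zhi,x0,x1,y0,y1,amin=15):
    m=(P[...,2]>zlo)&(P[...,2]<zhi)&(P[...,0]>x0)&(P[...,0]<x1)&(P[...,1]>y0)&(P[...,1]<y1)
    n,L,st,ce=cv2.connectedComponentsWithStats(m.astype(np.uint8)); o=[]
    for i in range(1,n):
        if st[i,4]>=amin:
            k=L==i; o.append((ce[i].round(1),st[i,4],P[k].mean(0).round(1),((P[k].min(0)+P[k].max(0))/2).round(1),(P[k].max(0)-P[k].min(0)).round(1),p[k].mean(0).round()))
    return o
E
python3 rel.py;  python3 - <<'E'
from h import *
for n in('scene','top'):
    p,d,c=cam(n); cv2.imwrite(f'pics/{n}7.png',p);P=cloud(c,d)
    np.savez(n+'0.npz',p=p,d=d)
    print(n,'block'); 
    for b in blobs(P,p,22,42,430,530,0,130): print(*b)
    for b in blobs(P,p,60,95,430,530,0,130): print('pin',*b)
    print('bush')
    for b in blobs(P,p,28,42,350,600,150,450): print(*b)
E
```

```text
t 9.33 pos [417.9 271.2 200.6] xax [ 1.     0.006 -0.   ] yax [-0.    -0.005 -1.   ] F [-0.7 -0.5  0.2] open 0.601 q [ 0.45  0.35  1.9  -0.01  0.89  0.44]
scene block
[380.7 243.2] 401 [481.8  79.5  30. ] [479.1  69.6  31.7] [56.7 57.6 19.4] [92. 91. 91.]
pin [387.7 221.8] 51 [476.1  69.3  82.3] [477.2  68.1  81. ] [16.5 12.3 16.5] [126. 124. 122.]
bush
[313.8 299.6] 237 [523.4 279.2  33. ] [523.7 277.7  32.3] [35.4 35.5  8.2] [177. 153. 231.]
[378.9 300.3] 217 [421.2 221.9  32.9] [422.1 220.6  32.1] [35.1 36.   7.9] [101. 169. 207.]
[283.9 339. ] 287 [523.4 376.8  33. ] [524.1 375.4  32.8] [34.7 35.6  9.6] [103. 165. 201.]
[331.5 365.1] 328 [430.8 380.6  33.1] [431.1 379.4  32.4] [34.8 35.8  8.7] [ 99. 165. 203.]
top block
[359.9 287.5] 777 [475.7  65.9  29.4] [475.6  65.6  30.5] [59.8 58.5 16.1] [111. 109. 107.]
pin [361.1 287.6] 61 [475.8  66.9  82.2] [475.9  66.6  77.3] [13.8 15.5 27.8] [154. 147. 147.]
bush
[209.2 264.9] 195 [522.7 375.8  33.1] [522.7 376.   34.3] [33.1 33.6 12.2] [ 97. 192. 225.]
[257.1 262.8] 141 [526.9 277.3  33.2] [526.4 277.6  33.2] [24.9 33.7  9.9] [211. 173. 239.]
[204.5 305.2] 55 [440.5 384.4  33.1] [439.8 383.5  33.8] [14.2 24.4 10.5] [ 92. 185. 219.]
[284.4 314.9] 168 [420.3 220.9  33. ] [420.  220.9  33.7] [32.8 35.  11.2] [106. 204. 234.]
```

View pics/top7.png

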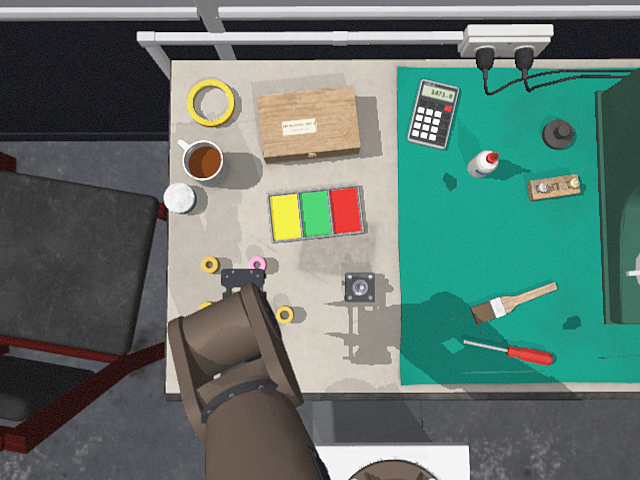

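View pics/scene7.png

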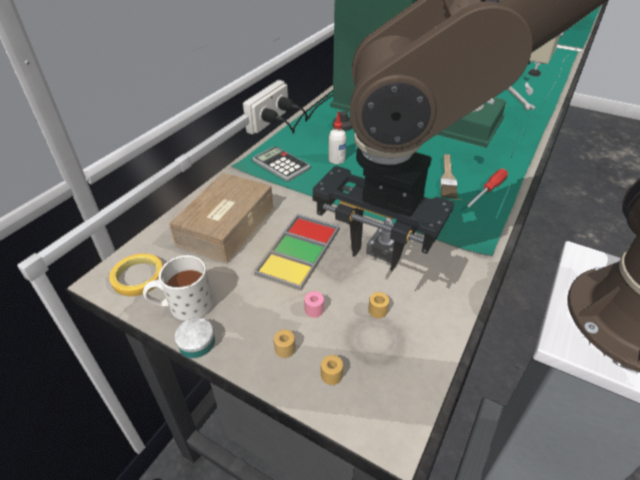

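Emit:
move_arm(rows=[{"tx": 0.1, "ty": 3, "tz": -1.7, "rx": 0, "ry": -0.12, "rz": 0, "grip": 70}, {"tx": 0, "ty": 3, "tz": 0, "rx": 0, "ry": -0.12, "rz": 0, "grip": 70}, {"tx": 0, "ty": 2, "tz": 0, "rx": 0, "ry": -0.12, "rz": 0, "grip": 70}, {"tx": 0, "ty": 0, "tz": 0, "rx": 0, "ry": -0.12, "rz": 0, "grip": 70}, {"tx": 0, "ty": 0, "tz": 0, "rx": 0, "ry": -0.12, "rz": 0, "grip": 70}, {"tx": 0, "ty": 0, "tz": 0, "rx": 0, "ry": -0.12, "rz": 0, "grip": 70}, {"tx": 0, "ty": 0, "tz": 0, "rx": 0, "ry": -0.12, "rz": 0, "grip": 70}, {"tx": 0, "ty": 0, "tz": 0, "rx": 0, "ry": -0.12, "rz": 0, "grip": 70}, {"tx": 0, "ty": 0, "tz": 0, "rx": 0, "ry": -0.12, "rz": 0, "grip": 70}, {"tx": 0, "ty": 0, "tz": 0, "rx": 0, "ry": -0.12, "rz": 0, "grip": 70}])

```text
t: 10.27
eef_pos: [421.3, 249.9, 119.0]
tcp_rot: [-1.57, 0.005, 1.208]
ft_force: [-0.8, 0.1, 0.1]
opening: 0.702
```

```bash
python3 rel.py 421.5 221 60 90
```

```text
t 10.27 pos [421.3 249.9 119. ] xax [ 0.355  0.935 -0.005] yax [-0.002 -0.005 -1.   ] F [-0.8  0.1  0.1] open 0.702 q [ 0.4   0.47  2.   -0.01  0.68 -0.8 ]
tool shift cm [-2.66  5.91 -1.05]
turn [-0.002 -0.363 -0.005]
```

Emit:
move_arm(rows=[{"tx": 0, "ty": 0, "tz": 0, "rx": 0, "ry": -0.121, "rz": 0, "grip": 70}, {"tx": 0, "ty": 0, "tz": 0, "rx": 0, "ry": -0.121, "rz": 0, "grip": 70}, {"tx": 0, "ty": 0, "tz": 0, "rx": 0, "ry": -0.121, "rz": 0, "grip": 70}, {"tx": -1.5, "ty": 1.5, "tz": 0, "rx": 0, "ry": 0, "rz": 0, "grip": 70}, {"tx": -1.4, "ty": 1.5, "tz": 0, "rx": 0, "ry": 0, "rz": 0, "grip": 70}, {"tx": 0, "ty": 1.5, "tz": 0, "rx": 0, "ry": 0, "rz": 0, "grip": 70}, {"tx": 0, "ty": 0, "tz": 0, "rx": 0, "ry": 0, "rz": 0, "grip": 70}])

```text
t: 10.85
eef_pos: [420.1, 220.2, 72.4]
tcp_rot: [-1.565, 0.005, 1.564]
ft_force: [-0.2, 0.3, 0.3]
opening: 0.695
```

```bash
python3 rel.py 421.5 221 24 90
```

```text
t 10.85 pos [420.1 220.2  72.4] xax [ 0.007  1.    -0.005] yax [-0.006 -0.005 -1.   ] F [-0.2  0.3  0.3] open 0.695 q [ 0.35  0.54  2.07 -0.01  0.54 -1.21]
tool shift cm [ 0.1   4.84 -0.16]
turn [-0.006 -0.007 -0.005]
```

Emit:
move_arm(rows=[{"tx": 0, "ty": 2, "tz": -0.1, "rx": 0, "ry": 0, "rz": 0, "grip": 70}, {"tx": 0, "ty": 2, "tz": 0, "rx": 0, "ry": 0, "rz": 0, "grip": 60}, {"tx": 0, "ty": 0.8, "tz": 0, "rx": 0, "ry": 0, "rz": 0, "grip": 45}, {"tx": 0, "ty": 0, "tz": 0, "rx": 0, "ry": 0, "rz": 0, "grip": 40}, {"tx": 0, "ty": 0, "tz": 0, "rx": 0, "ry": 0, "rz": 0, "grip": 38}, {"tx": 0, "ty": 0, "tz": 0, "rx": 0, "ry": 0, "rz": 0, "grip": 36}, {"tx": 0, "ty": 0, "tz": 0, "rx": 0, "ry": 0, "rz": 0, "grip": 30}, {"tx": 0, "ty": 0, "tz": 0, "rx": 0, "ry": 0, "rz": 0, "grip": 30}, {"tx": 0, "ty": 0, "tz": 0, "rx": 0, "ry": 0, "rz": 0, "grip": 30}, {"tx": 0, "ty": 0, "tz": 0, "rx": 0, "ry": 0, "rz": 0, "grip": 30}])

```text
t: 11.68
eef_pos: [422.3, 222.4, 27.9]
tcp_rot: [-1.571, 0.002, 1.567]
ft_force: [-0.4, -1.3, 7.1]
opening: 0.37
```

```bash
python3 rel.py 421.5 221 24 90
```

```text
t 11.68 pos [422.3 222.4  27.9] xax [ 0.004  1.    -0.002] yax [ 0.001 -0.002 -1.   ] F [-0.4 -1.3  7.1] open 0.37 q [ 0.35  0.62  2.09 -0.    0.42 -1.22]
tool shift cm [-0.14  0.39  0.08]
turn [ 0.001 -0.004 -0.002]
```

```bash
python3 rel.py 421.5 221 24 90; python3 - <<'E'
from h import *
p,d,c=cam('scene'); cv2.imwrite('pics/s8c.png',cv2.resize(p[220:340,280:480],None,fx=4,fy=4,interpolation=cv2.INTER_CUBIC))
E
python3 rel.py
```

```text
t 11.68 pos [422.3 222.4  27.9] xax [ 0.004  1.    -0.002] yax [ 0.001 -0.002 -1.   ] F [-0.4 -1.3  7.1] open 0.37 q [ 0.35  0.62  2.09 -0.    0.42 -1.22]
tool shift cm [-0.14  0.39  0.08]
turn [ 0.001 -0.004 -0.002]
t 11.73 pos [422.3 222.5  27.9] xax [ 0.004  1.    -0.002] yax [ 0.001 -0.002 -1.   ] F [-0.1 -1.9  7.5] open 0.369 q [ 0.35  0.62  2.09 -0.    0.42 -1.22]
```

View pics/s8c.png

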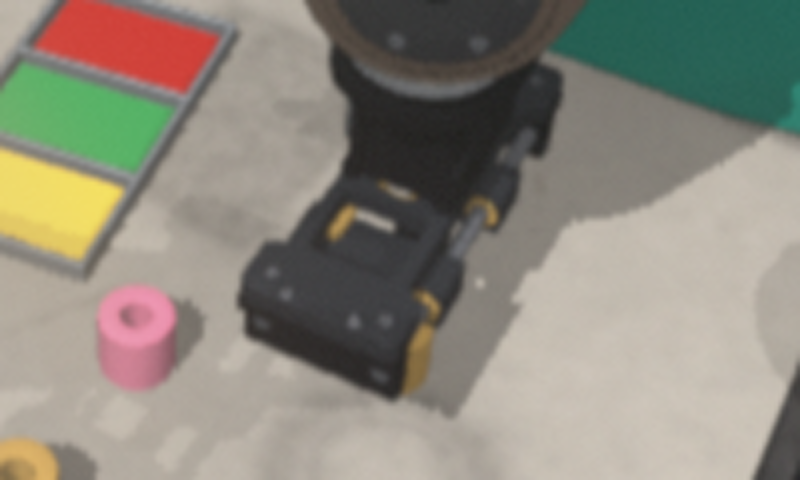

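Emit:
move_arm(rows=[{"tx": 0, "ty": 0, "tz": 0, "rx": 0, "ry": 0, "rz": 0, "grip": 75}, {"tx": 0, "ty": 0, "tz": 0, "rx": 0, "ry": 0, "rz": 0, "grip": 75}, {"tx": 0, "ty": 0, "tz": 0, "rx": 0, "ry": 0, "rz": 0, "grip": 75}, {"tx": 0, "ty": 0, "tz": 0, "rx": 0, "ry": 0, "rz": 0, "grip": 75}, {"tx": 0, "ty": 0, "tz": 0, "rx": 0, "ry": 0, "rz": 0, "grip": 75}])

```text
t: 12.15
eef_pos: [421.9, 222.4, 27.2]
tcp_rot: [-1.57, 0.002, 1.567]
ft_force: [0.0, 0.5, -0.4]
opening: 0.662
```

```bash
python3 rel.py 421.5 222.4 24 6
```

```text
t 12.15 pos [421.9 222.4  27.2] xax [ 0.004  1.    -0.002] yax [-0.001 -0.002 -1.   ] F [ 0.   0.5 -0.4] open 0.662 q [ 0.35  0.63  2.09 -0.    0.42 -1.22]
tool shift cm [0.   0.32 0.04]
turn [ 1.000e-03  1.462e+00 -2.000e-03]
```

Emit:
move_arm(rows=[{"tx": 0, "ty": 0, "tz": 0, "rx": 0, "ry": 0.122, "rz": 0, "grip": 75}, {"tx": 0, "ty": 0, "tz": 0, "rx": 0, "ry": 0.122, "rz": 0, "grip": 75}, {"tx": 0, "ty": 0, "tz": 0, "rx": 0, "ry": 0.122, "rz": 0, "grip": 75}, {"tx": 0, "ty": 0, "tz": 0, "rx": 0, "ry": 0.122, "rz": 0, "grip": 75}, {"tx": 0, "ty": 0, "tz": 0, "rx": 0, "ry": 0.122, "rz": 0, "grip": 75}, {"tx": 0, "ty": 0, "tz": 0, "rx": 0, "ry": 0.122, "rz": 0, "grip": 75}, {"tx": 0, "ty": 0, "tz": 0, "rx": 0, "ry": 0.122, "rz": 0, "grip": 75}, {"tx": 0, "ty": 0, "tz": 0, "rx": 0, "ry": 0.122, "rz": 0, "grip": 75}, {"tx": 0, "ty": 0, "tz": 0, "rx": 0, "ry": 0.122, "rz": 0, "grip": 75}, {"tx": 0, "ty": 0, "tz": 0, "rx": 0, "ry": 0.122, "rz": 0, "grip": 75}])

```text
t: 12.98
eef_pos: [421.9, 222.3, 27.1]
tcp_rot: [-1.573, 0.001, 0.341]
ft_force: [-0.3, -0.5, 1.2]
opening: 0.751
```

```bash
python3 rel.py 421.5 222.4 24 6
```

```text
t 12.98 pos [421.9 222.3  27.1] xax [ 0.942  0.334 -0.001] yax [-0.001 -0.002 -1.   ] F [-0.3 -0.5  1.2] open 0.751 q [ 0.35  0.63  2.09 -0.    0.42  0.01]
tool shift cm [-0.04  0.31  0.02]
turn [ 0.002  0.236 -0.001]
```

Emit:
move_arm(rows=[{"tx": 0, "ty": 0.15, "tz": 0, "rx": 0, "ry": 0.118, "rz": 0, "grip": 75}, {"tx": 0, "ty": 0.15, "tz": 0, "rx": 0, "ry": 0.118, "rz": 0, "grip": 60}, {"tx": 0, "ty": 0, "tz": 0, "rx": 0, "ry": 0, "rz": 0, "grip": 30}, {"tx": 0, "ty": 0, "tz": 0, "rx": 0, "ry": 0, "rz": 0, "grip": 30}, {"tx": 0, "ty": 0, "tz": 0, "rx": 0, "ry": 0, "rz": 0, "grip": 30}, {"tx": 0, "ty": 0, "tz": 0, "rx": 0, "ry": 0, "rz": 0, "grip": 30}, {"tx": 0, "ty": 0, "tz": 0, "rx": 0, "ry": 0, "rz": 0, "grip": 30}, {"tx": 0, "ty": 0, "tz": 0, "rx": 0, "ry": 0, "rz": 0, "grip": 30}, {"tx": 0, "ty": 0, "tz": 0, "rx": 0, "ry": 0, "rz": 0, "grip": 30}, {"tx": 0, "ty": 0, "tz": 0, "rx": 0, "ry": 0, "rz": 0, "grip": 30}])

```text
t: 13.82
eef_pos: [421.9, 222.3, 24.2]
tcp_rot: [-1.573, 0.001, 0.111]
ft_force: [-0.7, 0.8, 0.9]
opening: 0.363
```

```bash
python3 rel.py 421.5 222.4 24 6
```

```text
t 13.82 pos [421.9 222.3  24.2] xax [ 0.994  0.111 -0.001] yax [-0.001 -0.002 -1.   ] F [-0.7  0.8  0.9] open 0.363 q [ 0.35  0.63  2.09 -0.    0.42  0.24]
tool shift cm [-0.04  0.02  0.01]
turn [ 0.002  0.007 -0.001]
```

Emit:
move_arm(rows=[{"tx": 0, "ty": -2, "tz": 0, "rx": 0, "ry": 0, "rz": 0, "grip": 30}, {"tx": 0, "ty": -3.5, "tz": 0, "rx": 0, "ry": 0, "rz": 0, "grip": 30}, {"tx": 0, "ty": -3.5, "tz": 0, "rx": 0, "ry": 0, "rz": 0, "grip": 30}, {"tx": 0, "ty": -3.5, "tz": 0, "rx": 0, "ry": 0, "rz": 0, "grip": 30}, {"tx": 0.77, "ty": 0, "tz": -3.2, "rx": 0, "ry": 0, "rz": 0, "grip": 30}, {"tx": 0.77, "ty": 0, "tz": -3.2, "rx": 0, "ry": 0, "rz": 0, "grip": 30}, {"tx": 0.77, "ty": 0, "tz": -3.2, "rx": 0, "ry": 0, "rz": 0, "grip": 30}, {"tx": 0.77, "ty": 0, "tz": -3.2, "rx": 0, "ry": 0, "rz": 0, "grip": 30}, {"tx": 0.77, "ty": 0, "tz": -3.2, "rx": 0, "ry": 0, "rz": 0, "grip": 30}, {"tx": 0, "ty": 0, "tz": 0, "rx": 0, "ry": 0, "rz": 0, "grip": 30}])

```text
t: 14.65
eef_pos: [479.7, 63.9, 149.5]
tcp_rot: [-1.573, -0.0, 0.108]
ft_force: [0.6, 0.3, -1.5]
opening: 0.363
```

```bash
python3 rel.py 478 68 150 6; python3 - <<'E'
from h import *
p,d,c=cam('scene'); cv2.imwrite('pics/s9c.png',cv2.resize(p[150:290,300:480],None,fx=4,fy=4,interpolation=cv2.INTER_CUBIC))
np.savez('scene0.npz',p=p,d=d)
P=cloud(c,d)
hsv=cv2.cvtColor(p,cv2.COLOR_BGR2HSV)
m=(hsv[...,0]>10)&(hsv[...,0]<28)&(hsv[...,1]>110)&(P[...,1]<130)&(P[...,1]>20)&(P[...,2]>90)&(P[...,2]<180)
print(m.sum()); v,u=np.nonzero(m); print(u.min(),u.max(),v.min(),v.max()); Q=P[m]; print(Q.min(0),Q.max(0))
E
```

```text
t 14.65 pos [479.7  63.9 149.5] xax [0.994 0.108 0.   ] yax [ 0.001 -0.003 -1.   ] F [ 0.6  0.3 -1.5] open 0.363 q [-0.    0.41  1.99 -0.    0.74 -0.11]
tool shift cm [-0.13 -0.05  0.43]
turn [0.003 0.003 0.   ]
361
381 398 184 206
[461.73265076  48.52615266 127.91747388] [498.64132656  83.88047481 162.95439617]
```

View pics/s9c.png

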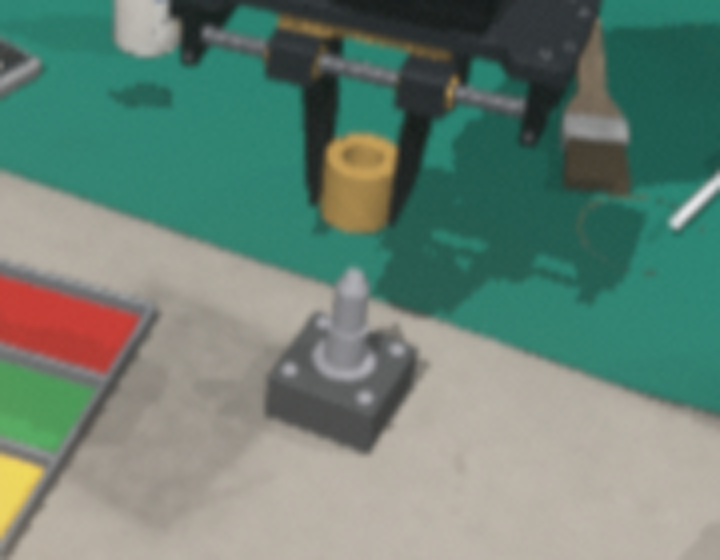

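```bash
cat > fit.py <<'E'
from h import *
from scipy.optimize import least_squares
def circ(Q,r,g):
    f=lambda c: np.hypot(Q[:,0]-c[0],Q[:,1]-c[1])-r
    s=least_squares(f,g,loss='soft_l1',f_scale=0.7); return s.x.round(2),np.median(np.abs(s.fun)).round(2),len(Q)
def fits(n,bush=None,gz=(478,67)):
    p,d,c=load(n); P=cloud(c,d)
    def sel(z0,z1,x,y,r): return P[(P[...,2]>z0)&(P[...,2]<z1)&(np.hypot(P[...,0]-x,P[...,1]-y)<r)]
    for nm,z0,z1,r in(('thin',59,77,8.5),('thick',34,52,10.5)):
        Q=sel(z0,z1,*gz,16)
        if len(Q)>5: print(n,nm,circ(Q,r,gz))
    if bush:
        x,y,zb,zt=bush; Q=sel(zb,zt,x,y,21)
        h=np.hypot(Q[:,0]-x,Q[:,1]-y); Q=Q[h>14]
        if len(Q)>5: print(n,'bush',circ(Q,18,(x,y)))
if __name__=='__main__':
    fits('scene',(480,65,131,153)); fits('top')
E
python3 fit.py
```

```text
scene thin (array([477.6,  64.9]), np.float64(0.51), 58)
scene thick (array([477.91,  65.04]), np.float64(0.66), 65)
scene bush (array([481.02,  63.71]), np.float64(0.75), 173)
top thin (array([475.87,  65.86]), np.float64(0.06), 7)
top thick (array([477.03,  65.5 ]), np.float64(0.95), 15)
```

Emit:
move_arm(rows=[{"tx": -0.29, "ty": 0, "tz": 0.17, "rx": 0, "ry": 0, "rz": 0, "grip": 30}, {"tx": 0, "ty": 1.2, "tz": 0, "rx": 0, "ry": 0, "rz": 0, "grip": 30}, {"tx": 0, "ty": 1.2, "tz": 0, "rx": 0, "ry": 0, "rz": 0, "grip": 30}, {"tx": 0, "ty": 1.0, "tz": 0, "rx": 0, "ry": 0, "rz": 0, "grip": 30}, {"tx": 0, "ty": 0, "tz": 0, "rx": 0, "ry": 0, "rz": 0, "grip": 30}, {"tx": 0, "ty": 0, "tz": 0, "rx": 0, "ry": 0, "rz": 0, "grip": 30}])

```text
t: 15.2
eef_pos: [474.2, 70.2, 115.3]
tcp_rot: [-1.573, 0.002, 0.113]
ft_force: [0.3, -0.2, -0.4]
opening: 0.359
```

```bash
python3 rel.py 476.6 65.3 114 6; python3 - <<'E'
from h import *
p,d,c=cam('scene'); cv2.imwrite('pics/s10c.png',cv2.resize(p[150:290,300:480],None,fx=4,fy=4,interpolation=cv2.INTER_CUBIC))
np.savez('scene0.npz',p=p,d=d)
import fit
fit.fits('scene',(477,65,96,118))
E
```

```text
t 15.2 pos [474.2  70.2 115.3] xax [ 0.994  0.112 -0.002] yax [-0.002 -0.002 -1.   ] F [ 0.3 -0.2 -0.4] open 0.359 q [ 0.01  0.46  2.03 -0.    0.65 -0.1 ]
tool shift cm [ 0.18  0.13 -0.51]
turn [ 0.002  0.008 -0.002]
scene thin (array([477.64,  65.26]), np.float64(0.49), 55)
scene thick (array([477.46,  64.87]), np.float64(0.68), 67)
scene bush (array([476.47,  68.17]), np.float64(0.4), 30)
```

View pics/s10c.png

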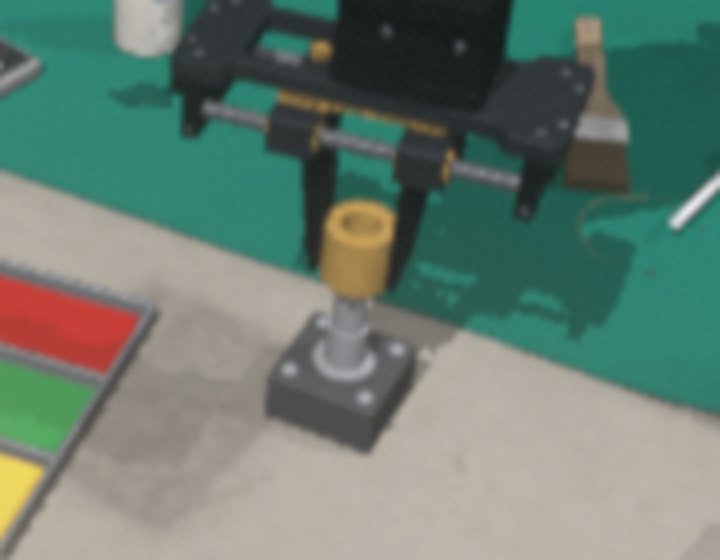

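Emit:
move_arm(rows=[{"tx": 0.1, "ty": 0, "tz": -0.33, "rx": 0, "ry": 0, "rz": 0, "grip": 30}, {"tx": 0, "ty": 0, "tz": 0, "rx": 0, "ry": 0, "rz": 0, "grip": 30}, {"tx": 0, "ty": 0, "tz": 0, "rx": 0, "ry": 0, "rz": 0, "grip": 30}, {"tx": 0, "ty": 0, "tz": 0, "rx": 0, "ry": 0, "rz": 0, "grip": 30}, {"tx": 0, "ty": 0, "tz": 0, "rx": 0, "ry": 0, "rz": 0, "grip": 30}])

```text
t: 15.67
eef_pos: [476.3, 66.0, 115.7]
tcp_rot: [-1.573, 0.001, 0.111]
ft_force: [-0.5, 0.1, -2.0]
opening: 0.363
```

```bash
python3 rel.py 475.5 67 114 6; python3 - <<'E'
from h import *
import fit
for k in range(2):
    p,d,c=cam('scene'); cv2.imwrite('pics/s11c.png',cv2.resize(p[150:290,300:480],None,fx=4,fy=4,interpolation=cv2.INTER_CUBIC))
    np.savez('scene0.npz',p=p,d=d)
    fit.fits('scene',(477,66,93,122))
print(env.state()['eef_pos'])
E
```

```text
t 15.67 pos [476.3  66.  115.7] xax [ 0.994  0.111 -0.001] yax [-0.    -0.002 -1.   ] F [-0.5  0.1 -2. ] open 0.363 q [ 0.    0.46  2.03 -0.    0.65 -0.11]
tool shift cm [-0.07  0.17  0.11]
turn [ 0.002  0.006 -0.001]
scene thin (array([477.37,  65.32]), np.float64(0.69), 56)
scene thick (array([477.94,  64.67]), np.float64(0.61), 68)
scene bush (array([477.53,  65.66]), np.float64(0.76), 207)
scene thin (array([477.36,  65.21]), np.float64(0.57), 56)
scene thick (array([477.81,  64.91]), np.float64(0.72), 67)
scene bush (array([477.12,  65.68]), np.float64(0.66), 209)
[476.29188368  65.95919708 115.56488717]
```

View pics/s11c.png

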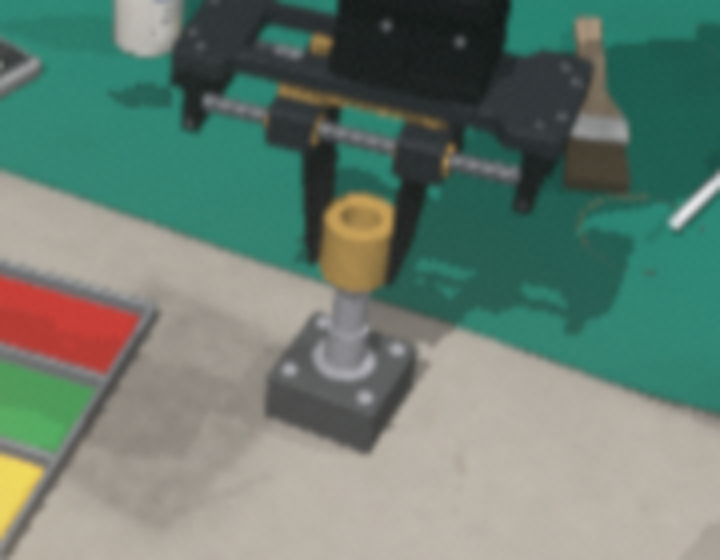

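Emit:
move_arm(rows=[{"tx": 0, "ty": 0.5, "tz": -0.05, "rx": 0, "ry": 0, "rz": 0, "grip": 30}, {"tx": 0, "ty": 0.3, "tz": 0, "rx": 0, "ry": 0, "rz": 0, "grip": 30}, {"tx": 0, "ty": 0.3, "tz": 0, "rx": 0, "ry": 0, "rz": 0, "grip": 30}, {"tx": 0, "ty": 0.2, "tz": 0, "rx": 0, "ry": 0, "rz": 0, "grip": 30}, {"tx": 0, "ty": 0, "tz": 0, "rx": 0, "ry": 0, "rz": 0, "grip": 30}, {"tx": 0, "ty": 0, "tz": 0, "rx": 0, "ry": 0, "rz": 0, "grip": 30}])

```text
t: 16.27
eef_pos: [476.3, 65.5, 102.3]
tcp_rot: [-1.573, 0.001, 0.111]
ft_force: [-0.5, 0.1, -1.1]
opening: 0.361
```

```bash
python3 rel.py 476.5 65.4 80 6
```

```text
t 16.27 pos [476.3  65.5 102.3] xax [ 0.994  0.111 -0.001] yax [-0.001 -0.002 -1.   ] F [-0.5  0.1 -1.1] open 0.361 q [ 0.    0.49  2.04 -0.    0.62 -0.11]
tool shift cm [ 0.03  2.23 -0.01]
turn [ 0.002  0.006 -0.001]
```

Emit:
move_arm(rows=[{"tx": 0, "ty": 0.5, "tz": 0, "rx": 0, "ry": 0, "rz": 0, "grip": 30}, {"tx": 0, "ty": 0.5, "tz": 0, "rx": 0, "ry": 0, "rz": 0, "grip": 30}, {"tx": 0, "ty": 0.5, "tz": 0, "rx": 0, "ry": 0, "rz": 0, "grip": 30}, {"tx": 0, "ty": 0.5, "tz": 0, "rx": 0, "ry": 0, "rz": 0, "grip": 30}, {"tx": 0, "ty": 0.2, "tz": 0, "rx": 0, "ry": 0, "rz": 0, "grip": 30}, {"tx": 0, "ty": 0.2, "tz": 0, "rx": 0, "ry": 0, "rz": 0, "grip": 30}, {"tx": 0, "ty": 0.2, "tz": 0, "rx": 0, "ry": 0, "rz": 0, "grip": 30}, {"tx": 0, "ty": 0, "tz": 0, "rx": 0, "ry": 0, "rz": 0, "grip": 30}])

```text
t: 16.93
eef_pos: [476.1, 65.5, 78.0]
tcp_rot: [-1.573, 0.0, 0.111]
ft_force: [-9.9, -0.1, 30.7]
opening: 0.362
```

```bash
python3 rel.py 476.5 65.4 80 6
```

```text
t 16.93 pos [476.1  65.5  78. ] xax [ 0.994  0.111 -0.   ] yax [-0.    -0.002 -1.   ] F [-9.9 -0.1 30.7] open 0.362 q [ 0.    0.53  2.06 -0.    0.55 -0.11]
tool shift cm [ 0.04 -0.2  -0.01]
turn [ 0.002  0.006 -0.   ]
```

```bash
python3 - <<'E'
from h import *
p=cv2.imread('pics/top0.png'); 
for nm,(u,v) in dict(A=(284.6,314.9),B=(207.3,310.4),C=(209.7,264.9),pink=(257,265)).items():
    c=cv2.getRectSubPix(p,(25,25),(u,v)); big=cv2.resize(c,None,fx=8,fy=8,interpolation=cv2.INTER_CUBIC); cv2.imwrite(f'pics/b_{nm}.png',big)
    V=c.max(2).astype(float); y,x=np.mgrid[-12:13,-12:13]; 
    cc=V[7:18,7:18]; bright=np.percentile(V,90)
    print(nm,bright,'dark area',np.clip((bright-cc[1:10,1:10])/bright,0,1).sum().round(1), V[12,4:21].round())
big=np.hstack([cv2.imread(f'pics/b_{n}.png') for n in('A','B','C','pink')]); cv2.imwrite('pics/bores.png',big)
E
```

```text
A 237.0 dark area 34.2 [235. 239. 238. 144.  88. 106. 115. 115. 119. 121. 115. 116. 158. 220.
 240. 236. 158.]
B 240.0 dark area 24.3 [241. 239. 241. 205. 105.  79.  94. 110. 118. 113. 119. 183. 247. 240.
 243. 218. 134.]
C 241.0 dark area 23.5 [243. 241. 242. 215. 109.  80.  94. 116. 119. 116. 139. 218. 241. 240.
 243. 224. 118.]
pink 244.0 dark area 21.9 [244. 241. 243. 245. 189.  93. 109. 123. 118. 116. 109. 169. 252. 243.
 243. 248. 201.]
```

View pics/bores.png

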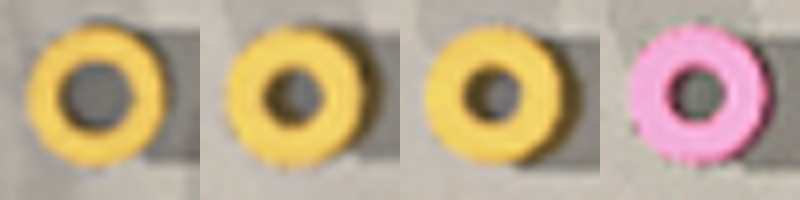

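Emit:
move_arm(rows=[{"tx": 0, "ty": -0.3, "tz": 0, "rx": 0, "ry": 0, "rz": 0, "grip": 30}, {"tx": 0, "ty": -0.8, "tz": 0, "rx": 0, "ry": 0, "rz": 0, "grip": 30}, {"tx": 0, "ty": -1.5, "tz": 0, "rx": 0, "ry": 0, "rz": 0, "grip": 30}, {"tx": 0, "ty": -2, "tz": 0, "rx": 0, "ry": 0, "rz": 0, "grip": 30}, {"tx": 0, "ty": -2.5, "tz": 0, "rx": 0, "ry": 0, "rz": 0, "grip": 30}, {"tx": 0, "ty": 0, "tz": 0, "rx": 0, "ry": 0, "rz": 0, "grip": 30}, {"tx": 0, "ty": 0, "tz": 0, "rx": 0, "ry": 0, "rz": 0, "grip": 30}])

```text
t: 17.52
eef_pos: [476.8, 65.6, 148.5]
tcp_rot: [-1.573, -0.002, 0.111]
ft_force: [-0.2, -0.6, -0.6]
opening: 0.363
```

```bash
python3 rel.py 633 158 100 6;  python3 - <<'E'
from h import *
p,d,c=cam('scene'); cv2.imwrite('pics/s12.png',p); np.savez('scene0.npz',p=p,d=d)
import fit; fit.fits('scene')
E
```

```text
t 17.52 pos [476.8  65.6 148.5] xax [0.994 0.111 0.002] yax [ 0.002 -0.002 -1.   ] F [-0.2 -0.6 -0.6] open 0.363 q [ 0.    0.41  2.   -0.    0.73 -0.11]
tool shift cm [16.54  4.86  7.47]
turn [0.002 0.006 0.002]
scene thin (array([477.8 ,  65.06]), np.float64(0.81), 56)
scene thick (array([477.72,  64.72]), np.float64(0.71), 66)
```

View pics/s12.png

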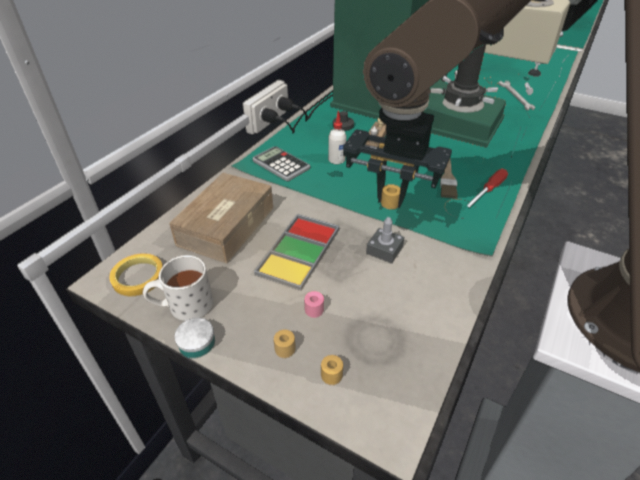

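```bash
python3 - <<'E'
from h import *
p,d,c=load('top'); P=cloud(c,d)
Q=P[90:165,255:365].reshape(-1,3); print(np.percentile(Q,[50,90,99],0).round()); m=Q[:,2]>25; print(Q[m].min(0))
Q=P[170:222,165:200].reshape(-1,3);m=Q[:,2]>20; print(Q[m].min(0),Q[m].max(0))
Q=P[140:182,180:225].reshape(-1,3);m=Q[:,2]>20; print(Q[m].min(0),Q[m].max(0))
E
```

```text
[[804. 168.  64.]
 [867. 259.  68.]
 [900. 286.  71.]]
[484.82200166  65.24228219  25.29373234]
[484.82200166 142.37841453  20.12160858] [ 717.35374643  471.47661324 1241.95216948]
[484.82200166 142.37841453  22.34155208] [ 773.95041679  436.48146036 1241.95216948]
```

Emit:
move_arm(rows=[{"tx": 3.3, "ty": 0, "tz": 1.5, "rx": 0, "ry": 0, "rz": 0, "grip": 30}, {"tx": 3.3, "ty": 0, "tz": 1.5, "rx": 0, "ry": 0, "rz": 0, "grip": 30}, {"tx": 3.3, "ty": 0, "tz": 1.5, "rx": 0, "ry": 0, "rz": 0, "grip": 30}, {"tx": 3.3, "ty": 0, "tz": 1.5, "rx": 0, "ry": 0, "rz": 0, "grip": 30}, {"tx": 2.3, "ty": 0, "tz": 1.5, "rx": 0, "ry": 0, "rz": 0, "grip": 30}, {"tx": 0, "ty": 0, "tz": 0, "rx": 0, "ry": 0, "rz": 0, "grip": 30}, {"tx": 0, "ty": 0, "tz": 0, "rx": 0, "ry": 0, "rz": 0, "grip": 30}])

```text
t: 18.15
eef_pos: [621.8, 157.9, 145.0]
tcp_rot: [-1.573, 0.004, 0.112]
ft_force: [-0.7, -0.2, -1.1]
opening: 0.365
```

```bash
python3 rel.py 625 158 28 6
```

```text
t 18.15 pos [621.8 157.9 145. ] xax [ 0.994  0.112 -0.004] yax [-0.004 -0.003 -1.   ] F [-0.7 -0.2 -1.1] open 0.365 q [ 0.15  0.61  1.6  -0.    0.93  0.04]
tool shift cm [ 0.36 11.7   0.  ]
turn [ 0.002  0.007 -0.004]
```

Emit:
move_arm(rows=[{"tx": 0.8, "ty": 2.5, "tz": 0, "rx": 0, "ry": 0, "rz": 0, "grip": 30}, {"tx": 0, "ty": 3, "tz": 0, "rx": 0, "ry": 0, "rz": 0, "grip": 30}, {"tx": 0, "ty": 3, "tz": 0, "rx": 0, "ry": 0, "rz": 0, "grip": 30}, {"tx": 0, "ty": 2, "tz": 0, "rx": 0, "ry": 0, "rz": 0, "grip": 30}, {"tx": 0, "ty": 0.7, "tz": 0, "rx": 0, "ry": 0, "rz": 0, "grip": 30}, {"tx": 0, "ty": 0, "tz": 0, "rx": 0, "ry": 0, "rz": 0, "grip": 30}, {"tx": 0, "ty": 0, "tz": 0, "rx": 0, "ry": 0, "rz": 0, "grip": 30}])

```text
t: 18.73
eef_pos: [629.9, 157.6, 35.6]
tcp_rot: [-1.573, 0.001, 0.111]
ft_force: [-0.3, 0.0, 0.4]
opening: 0.364
```

```bash
python3 rel.py 630 158 28 6
```

```text
t 18.73 pos [629.9 157.6  35.6] xax [ 0.994  0.111 -0.001] yax [-0.001 -0.002 -1.   ] F [-0.3  0.   0.4] open 0.364 q [ 0.14  0.76  1.65 -0.    0.73  0.04]
tool shift cm [0.02 0.76 0.04]
turn [ 0.002  0.006 -0.001]
```

Emit:
move_arm(rows=[{"tx": 0, "ty": 0.4, "tz": 0, "rx": 0, "ry": 0, "rz": 0, "grip": 30}, {"tx": 0, "ty": 0.25, "tz": 0, "rx": 0, "ry": 0, "rz": 0, "grip": 30}, {"tx": 0, "ty": 0, "tz": 0, "rx": 0, "ry": 0, "rz": 0, "grip": 30}, {"tx": 0, "ty": 0, "tz": 0, "rx": 0, "ry": 0, "rz": 0, "grip": 50}, {"tx": 0, "ty": 0, "tz": 0, "rx": 0, "ry": 0, "rz": 0, "grip": 50}, {"tx": 0, "ty": 0, "tz": 0, "rx": 0, "ry": 0, "rz": 0, "grip": 50}, {"tx": 0, "ty": -1.5, "tz": 0, "rx": 0, "ry": 0, "rz": 0, "grip": 50}, {"tx": 0, "ty": -3.5, "tz": 0, "rx": 0, "ry": 0, "rz": 0, "grip": 50}, {"tx": 0, "ty": -4, "tz": 0, "rx": 0, "ry": 0, "rz": 0, "grip": 50}, {"tx": 0, "ty": -4, "tz": 0, "rx": 0, "ry": 0, "rz": 0, "grip": 50}])

```text
t: 19.57
eef_pos: [629.6, 158.1, 159.9]
tcp_rot: [-1.573, 0.002, 0.111]
ft_force: [1.3, 0.7, 0.6]
opening: 0.503
```

```bash
python3 rel.py 523 376 120 6;  python3 - <<'E'
from h import *
for n in('top','scene'):
    p,d,c=cam(n); cv2.imwrite(f'pics/{n}13.png',p); np.savez(n+'0.npz',p=p,d=d); P=cloud(c,d)
    for b in blobs(P,p,24,42,350,690,80,450): print(*b)
E
```

```text
t 19.57 pos [629.6 158.1 159.9] xax [ 0.994  0.111 -0.002] yax [-0.002 -0.002 -1.   ] F [1.3 0.7 0.6] open 0.503 q [ 0.15  0.6   1.57 -0.    0.97  0.04]
tool shift cm [-8.17  3.96 22.84]
turn [ 0.002  0.006 -0.002]
[183.5 198.8] 491 [660.4 431.5  30.2] [660.2 429.7  30.8] [59.5 40.5 13.3] [229. 228. 228.]
[209.4 264.9] 205 [522.8 375.3  33. ] [522.7 375.8  31.7] [33.2 34.4 14.8] [103. 201. 228.]
[256.9 264.9] 200 [522.5 277.6  33. ] [522.4 277.6  32.3] [33.1 33.8 15.8] [222. 190. 241.]
[207.  310.5] 212 [429.7 379.1  32.9] [429.6 379.3  32.1] [34.8 34.7 16. ] [104. 200. 228.]
[298.9 241.1] 216 [628.7 161.1  33.6] [630.2 158.9  32.6] [36.4 36.9 16.8] [ 87. 148. 183.]
[381.1 247.3] 207 [476.3  89.6  29.1] [477.6  88.5  28.6] [60.5 16.8  8.9] [101. 101.  99.]
[313.8 300.4] 275 [522.8 280.1  32. ] [524.  278.6  30.3] [34.7 35.  12.3] [165. 143. 220.]
[198.7 329.8] 604 [660.6 432.3  30.4] [660.4 428.9  28.8] [59.  42.2  9.5] [195. 195. 196.]
[283.9 339.8] 333 [523.  377.6  32. ] [524.3 376.1  30.4] [35.1 35.6 12.4] [ 96. 154. 188.]
[331.6 365.9] 371 [430.1 381.3  32.3] [431.1 380.1  30.3] [34.8 35.3 12.5] [ 93. 155. 191.]
```

View pics/scene13.png

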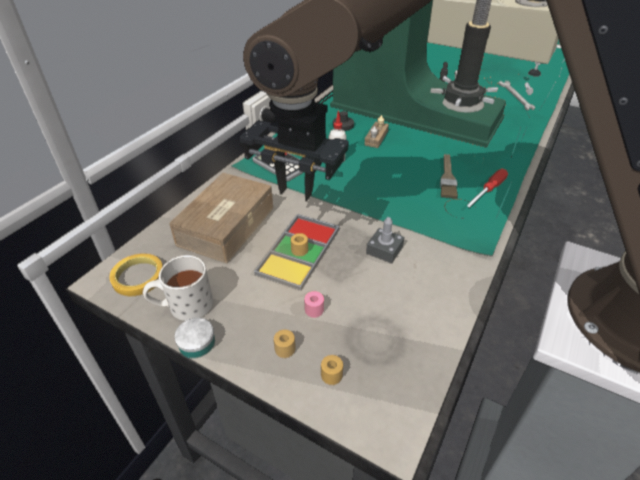

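Emit:
move_arm(rows=[{"tx": -1.35, "ty": 0, "tz": 3.8, "rx": 0, "ry": 0, "rz": 0, "grip": 65}, {"tx": -1.35, "ty": 0, "tz": 3.8, "rx": 0, "ry": 0, "rz": 0, "grip": 65}, {"tx": -1.35, "ty": 0.5, "tz": 3.8, "rx": 0, "ry": 0, "rz": 0, "grip": 65}, {"tx": -1.35, "ty": 0.5, "tz": 3.8, "rx": 0, "ry": 0, "rz": 0, "grip": 65}, {"tx": -1.35, "ty": 1.5, "tz": 3.8, "rx": 0, "ry": 0, "rz": 0, "grip": 65}, {"tx": -1.35, "ty": 1.5, "tz": 3.8, "rx": 0, "ry": 0, "rz": 0, "grip": 65}, {"tx": 0, "ty": 1.5, "tz": 0, "rx": 0, "ry": 0, "rz": 0, "grip": 65}, {"tx": 0, "ty": 0, "tz": 0, "rx": 0, "ry": 0, "rz": 0, "grip": 65}, {"tx": 0, "ty": 0, "tz": 0, "rx": 0, "ry": 0, "rz": 0, "grip": 65}])

```text
t: 20.42
eef_pos: [525.0, 373.2, 103.5]
tcp_rot: [-1.574, 0.002, 0.112]
ft_force: [-0.1, 0.2, 0.3]
opening: 0.647
```

```bash
python3 rel.py 523 376.3 24 6
```

```text
t 20.42 pos [525.  373.2 103.5] xax [ 0.994  0.111 -0.002] yax [-0.002 -0.003 -1.   ] F [-0.1  0.2  0.3] open 0.647 q [ 0.52  0.66  1.63 -0.    0.86  0.41]
tool shift cm [-0.14  7.95  0.35]
turn [ 0.003  0.007 -0.002]
```

Emit:
move_arm(rows=[{"tx": -0.15, "ty": 2.5, "tz": 0.35, "rx": 0, "ry": 0, "rz": 0, "grip": 65}, {"tx": 0, "ty": 2.5, "tz": 0, "rx": 0, "ry": 0, "rz": 0, "grip": 65}, {"tx": 0, "ty": 1.5, "tz": 0, "rx": 0, "ry": 0, "rz": 0, "grip": 65}, {"tx": 0, "ty": 0, "tz": 0, "rx": 0, "ry": 0, "rz": 0, "grip": 65}, {"tx": 0, "ty": 0, "tz": 0, "rx": 0, "ry": 0, "rz": 0, "grip": 65}])

```text
t: 20.83
eef_pos: [524.4, 375.6, 39.8]
tcp_rot: [-1.573, 0.001, 0.109]
ft_force: [0.6, -0.2, -0.1]
opening: 0.654
```

```bash
python3 rel.py 523 376.3 24 6
```

```text
t 20.83 pos [524.4 375.6  39.8] xax [ 0.994  0.109 -0.001] yax [-0.001 -0.002 -1.   ] F [ 0.6 -0.2 -0.1] open 0.654 q [ 0.52  0.75  1.66 -0.    0.73  0.41]
tool shift cm [-0.13  1.58  0.08]
turn [ 0.002  0.005 -0.001]
```

Emit:
move_arm(rows=[{"tx": -0.1, "ty": 1.0, "tz": 0.08, "rx": 0, "ry": 0, "rz": 0, "grip": 65}, {"tx": 0, "ty": 0.5, "tz": 0, "rx": 0, "ry": 0, "rz": 0, "grip": 50}, {"tx": 0, "ty": 0, "tz": 0, "rx": 0, "ry": 0, "rz": 0, "grip": 30}, {"tx": 0, "ty": 0, "tz": 0, "rx": 0, "ry": 0, "rz": 0, "grip": 30}, {"tx": 0, "ty": 0, "tz": 0, "rx": 0, "ry": 0, "rz": 0, "grip": 30}, {"tx": 0, "ty": 0, "tz": 0, "rx": 0, "ry": 0, "rz": 0, "grip": 30}, {"tx": 0, "ty": 0, "tz": 0, "rx": 0, "ry": 0, "rz": 0, "grip": 30}, {"tx": 0, "ty": 0, "tz": 0, "rx": 0, "ry": 0, "rz": 0, "grip": 30}])

```text
t: 21.5
eef_pos: [522.6, 377.4, 24.7]
tcp_rot: [-1.573, 0.0, 0.111]
ft_force: [-0.2, 0.0, 3.1]
opening: 0.362
```

```bash
python3 rel.py 476.5 65.4 150 6
```

```text
t 21.5 pos [522.6 377.4  24.7] xax [ 0.994  0.111 -0.   ] yax [-0.    -0.002 -1.   ] F [-0.2  0.   3.1] open 0.362 q [ 0.52  0.77  1.67 -0.    0.71  0.41]
tool shift cm [ -8.04 -12.48 -30.52]
turn [ 0.002  0.006 -0.   ]
```

Emit:
move_arm(rows=[{"tx": 0, "ty": -2.5, "tz": 0, "rx": 0, "ry": 0, "rz": 0, "grip": 30}, {"tx": 0, "ty": -3.4, "tz": 0, "rx": 0, "ry": 0, "rz": 0, "grip": 30}, {"tx": 0, "ty": -3.4, "tz": 0, "rx": 0, "ry": 0, "rz": 0, "grip": 30}, {"tx": 0, "ty": -3.4, "tz": 0, "rx": 0, "ry": 0, "rz": 0, "grip": 30}, {"tx": -1, "ty": 0, "tz": -3.8, "rx": 0, "ry": 0, "rz": 0, "grip": 30}, {"tx": -1, "ty": 0, "tz": -3.8, "rx": 0, "ry": 0, "rz": 0, "grip": 30}, {"tx": -1, "ty": 0, "tz": -3.8, "rx": 0, "ry": 0, "rz": 0, "grip": 30}, {"tx": -1, "ty": 0, "tz": -3.8, "rx": 0, "ry": 0, "rz": 0, "grip": 30}, {"tx": -1, "ty": 0, "tz": -3.8, "rx": 0, "ry": 0, "rz": 0, "grip": 30}, {"tx": -1, "ty": 0, "tz": -3.8, "rx": 0, "ry": 0, "rz": 0, "grip": 30}])

```text
t: 22.33
eef_pos: [487.3, 142.7, 151.9]
tcp_rot: [-1.573, 0.001, 0.111]
ft_force: [1.3, -0.0, -0.6]
opening: 0.362
```

```bash
python3 rel.py 476.5 65.4 150 6
```

```text
t 22.33 pos [487.3 142.7 151.9] xax [ 0.994  0.111 -0.001] yax [-0.001 -0.002 -1.   ] F [ 1.3 -0.  -0.6] open 0.362 q [ 0.16  0.44  1.93 -0.    0.77  0.05]
tool shift cm [-1.93  0.2  -7.56]
turn [ 0.002  0.007 -0.001]
```

Emit:
move_arm(rows=[{"tx": -0.9, "ty": 0, "tz": -3.5, "rx": 0, "ry": 0, "rz": 0, "grip": 30}, {"tx": -0.8, "ty": 0, "tz": -2.5, "rx": 0, "ry": 0, "rz": 0, "grip": 30}, {"tx": 0, "ty": 0, "tz": -1, "rx": 0, "ry": 0, "rz": 0, "grip": 30}, {"tx": 0, "ty": 1.5, "tz": 0, "rx": 0, "ry": 0, "rz": 0, "grip": 30}, {"tx": 0, "ty": 1.5, "tz": 0, "rx": 0, "ry": 0, "rz": 0, "grip": 30}, {"tx": 0, "ty": 0, "tz": 0, "rx": 0, "ry": 0, "rz": 0, "grip": 30}, {"tx": 0, "ty": 0, "tz": 0, "rx": 0, "ry": 0, "rz": 0, "grip": 30}, {"tx": 0, "ty": 0, "tz": 0, "rx": 0, "ry": 0, "rz": 0, "grip": 30}])

```text
t: 23.0
eef_pos: [479.2, 73.2, 122.4]
tcp_rot: [-1.573, 0.001, 0.112]
ft_force: [-0.1, 0.9, -0.7]
opening: 0.361
```

```bash
cat > look.py <<'E'
import sys
from h import *
import fit
nm=sys.argv[1]
for k in range(2):
    p,d,c=cam('scene'); np.savez('scene0.npz',p=p,d=d)
    s=env.state()['eef_pos']; print('tcp',s.round(1))
    fit.fits('scene',(s[0]+1,s[1],s[2]-22,s[2]+7))
cv2.imwrite(f'pics/{nm}.png',cv2.resize(p[150:290,300:480],None,fx=4,fy=4,interpolation=cv2.INTER_CUBIC))
E
python3 rel.py 476.5 65.4 114 6; python3 look.py s14
```

```text
t 23.0 pos [479.2  73.2 122.4] xax [ 0.994  0.111 -0.001] yax [-0.    -0.002 -1.   ] F [-0.1  0.9 -0.7] open 0.361 q [ 0.02  0.46  2.01 -0.    0.67 -0.09]
tool shift cm [-0.36  0.84 -0.74]
turn [ 0.002  0.007 -0.001]
tcp [479.3  73.2 122.6]
scene thin (array([477.44,  65.29]), np.float64(0.69), 61)
scene thick (array([477.76,  64.77]), np.float64(0.77), 66)
scene bush (array([480.66,  70.55]), np.float64(0.62), 201)
tcp [479.3  73.1 122.6]
scene thin (array([477.34,  65.03]), np.float64(0.5), 58)
scene thick (array([477.81,  64.66]), np.float64(0.57), 65)
scene bush (array([480.83,  70.74]), np.float64(0.73), 209)
```

View pics/s14.png

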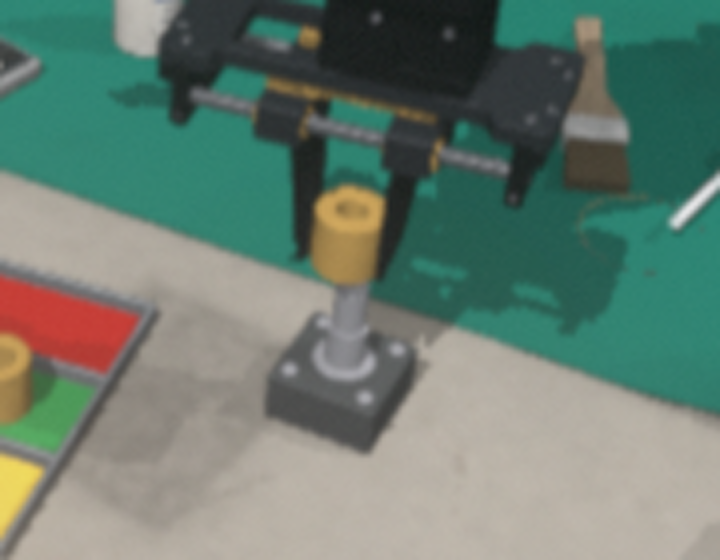

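Emit:
move_arm(rows=[{"tx": -0.38, "ty": 0, "tz": -0.51, "rx": 0, "ry": 0, "rz": 0, "grip": 30}, {"tx": 0, "ty": 0.6, "tz": 0, "rx": 0, "ry": 0, "rz": 0, "grip": 30}, {"tx": 0, "ty": 0, "tz": 0, "rx": 0, "ry": 0, "rz": 0, "grip": 30}, {"tx": 0, "ty": 0, "tz": 0, "rx": 0, "ry": 0, "rz": 0, "grip": 30}, {"tx": 0, "ty": 0, "tz": 0, "rx": 0, "ry": 0, "rz": 0, "grip": 30}])

```text
t: 23.52
eef_pos: [475.7, 67.2, 115.9]
tcp_rot: [-1.573, 0.001, 0.111]
ft_force: [0.6, -0.2, -1.4]
opening: 0.362
```

```bash
python3 look.py s15
```

```text
tcp [475.7  67.3 115.9]
scene thin (array([477.68,  65.02]), np.float64(0.54), 56)
scene thick (array([477.59,  64.65]), np.float64(0.5), 70)
scene bush (array([477.27,  64.67]), np.float64(0.7), 202)
tcp [475.8  67.3 116. ]
scene thin (array([477.57,  64.98]), np.float64(0.48), 57)
scene thick (array([477.95,  65.04]), np.float64(0.59), 66)
scene bush (array([477.18,  64.82]), np.float64(0.73), 199)
```

Emit:
move_arm(rows=[{"tx": 0.04, "ty": 0.4, "tz": 0, "rx": 0, "ry": 0, "rz": 0, "grip": 30}, {"tx": 0, "ty": 0.4, "tz": 0, "rx": 0, "ry": 0, "rz": 0, "grip": 30}, {"tx": 0, "ty": 0.2, "tz": 0, "rx": 0, "ry": 0, "rz": 0, "grip": 30}, {"tx": 0, "ty": 0.2, "tz": 0, "rx": 0, "ry": 0, "rz": 0, "grip": 30}, {"tx": 0, "ty": 0, "tz": 0, "rx": 0, "ry": 0, "rz": 0, "grip": 30}, {"tx": 0, "ty": 0, "tz": 0, "rx": 0, "ry": 0, "rz": 0, "grip": 30}])

```text
t: 24.12
eef_pos: [476.5, 67.4, 104.9]
tcp_rot: [-1.573, -0.001, 0.111]
ft_force: [-2.9, 1.3, 17.7]
opening: 0.359
```

```bash
python3 look.py s16
```

```text
tcp [476.5  67.4 104.8]
scene thin (array([477.58,  65.43]), np.float64(0.62), 45)
scene thick (array([477.79,  64.9 ]), np.float64(0.62), 65)
scene bush (array([478.09,  64.9 ]), np.float64(0.63), 195)
tcp [476.5  67.4 104.9]
scene thin (array([477.48,  65.08]), np.float64(0.6), 45)
scene thick (array([477.99,  64.67]), np.float64(0.84), 67)
scene bush (array([477.87,  64.93]), np.float64(0.6), 193)
```

View pics/s16.png

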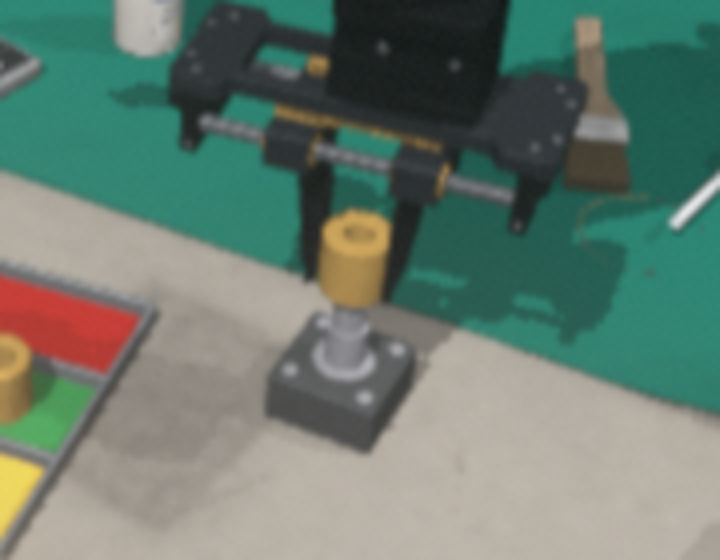

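Emit:
move_arm(rows=[{"tx": 0, "ty": 0.1, "tz": 0, "rx": 0, "ry": 0, "rz": 0, "grip": 30}, {"tx": 0, "ty": 0, "tz": 0, "rx": 0, "ry": 0, "rz": 0, "grip": 30}, {"tx": 0, "ty": 0, "tz": 0, "rx": 0, "ry": 0, "rz": 0, "grip": 30}])

```text
t: 24.47
eef_pos: [476.6, 67.4, 104.6]
tcp_rot: [-1.573, -0.001, 0.111]
ft_force: [-5.3, 1.4, 31.3]
opening: 0.363
```

```bash
python3 rel.py 626 220 150 6
```

```text
t 24.47 pos [476.6  67.4 104.6] xax [0.994 0.111 0.001] yax [ 0.002 -0.002 -1.   ] F [-5.3  1.4 31.3] open 0.363 q [ 0.    0.48  2.04 -0.    0.62 -0.1 ]
tool shift cm [16.55 -4.54 13.5 ]
turn [0.002 0.006 0.001]
```

Emit:
move_arm(rows=[{"tx": 0, "ty": -0.3, "tz": 0, "rx": 0, "ry": 0, "rz": 0, "grip": 30}, {"tx": 0, "ty": -1.5, "tz": 0, "rx": 0, "ry": 0, "rz": 0, "grip": 30}, {"tx": 0, "ty": -3, "tz": 0, "rx": 0, "ry": 0, "rz": 0, "grip": 30}, {"tx": 2.75, "ty": 0, "tz": 1.92, "rx": 0, "ry": 0, "rz": 0, "grip": 30}, {"tx": 2.75, "ty": 0, "tz": 1.92, "rx": 0, "ry": 0, "rz": 0, "grip": 30}, {"tx": 2.75, "ty": 0, "tz": 1.92, "rx": 0, "ry": 0, "rz": 0, "grip": 30}, {"tx": 2.75, "ty": 0, "tz": 1.92, "rx": 0, "ry": 0, "rz": 0, "grip": 30}, {"tx": 2.75, "ty": 0, "tz": 1.92, "rx": 0, "ry": 0, "rz": 0, "grip": 30}, {"tx": 2.75, "ty": 0, "tz": 1.92, "rx": 0, "ry": 0, "rz": 0, "grip": 30}, {"tx": 0, "ty": 0, "tz": 0, "rx": 0, "ry": 0, "rz": 0, "grip": 30}])

```text
t: 25.3
eef_pos: [630.5, 203.4, 149.6]
tcp_rot: [-1.572, -0.001, 0.113]
ft_force: [-0.2, -0.6, -1.3]
opening: 0.36
```

```bash
python3 rel.py 653 222 100 6
```

```text
t 25.3 pos [630.5 203.4 149.6] xax [0.994 0.112 0.001] yax [ 0.001 -0.001 -1.   ] F [-0.2 -0.6 -1.3] open 0.36 q [ 0.21  0.63  1.55 -0.    0.97  0.1 ]
tool shift cm [2.44 4.96 1.6 ]
turn [0.001 0.008 0.001]
```

Emit:
move_arm(rows=[{"tx": 2.4, "ty": 0, "tz": 1.8, "rx": 0, "ry": 0, "rz": 0, "grip": 30}, {"tx": 0, "ty": 3, "tz": 0, "rx": 0, "ry": 0, "rz": 0, "grip": 30}, {"tx": 0, "ty": 3, "tz": 0, "rx": 0, "ry": 0, "rz": 0, "grip": 30}, {"tx": 0, "ty": 0, "tz": 0, "rx": 0, "ry": 0, "rz": 0, "grip": 30}, {"tx": 0, "ty": 0, "tz": 0, "rx": 0, "ry": 0, "rz": 0, "grip": 30}, {"tx": 0, "ty": 0, "tz": 0, "rx": 0, "ry": 0, "rz": 0, "grip": 30}])

```text
t: 25.8
eef_pos: [649.6, 220.5, 91.7]
tcp_rot: [-1.573, 0.0, 0.111]
ft_force: [-0.1, 0.4, -1.3]
opening: 0.364
```

```bash
python3 rel.py 653 224 35 6
```

```text
t 25.8 pos [649.6 220.5  91.7] xax [ 0.994  0.111 -0.   ] yax [ 0.    -0.002 -1.   ] F [-0.1  0.4 -1.3] open 0.364 q [ 0.23  0.73  1.52 -0.    0.89  0.12]
tool shift cm [0.38 5.66 0.32]
turn [ 0.002  0.006 -0.   ]
```

Emit:
move_arm(rows=[{"tx": 0.38, "ty": 2, "tz": 0.32, "rx": 0, "ry": 0, "rz": 0, "grip": 30}, {"tx": 0, "ty": 2, "tz": 0, "rx": 0, "ry": 0, "rz": 0, "grip": 30}, {"tx": 0, "ty": 1.6, "tz": 0, "rx": 0, "ry": 0, "rz": 0, "grip": 30}, {"tx": 0, "ty": 0, "tz": 0, "rx": 0, "ry": 0, "rz": 0, "grip": 30}, {"tx": 0, "ty": 0, "tz": 0, "rx": 0, "ry": 0, "rz": 0, "grip": 30}, {"tx": 0, "ty": 0, "tz": 0, "rx": 0, "ry": 0, "rz": 0, "grip": 30}])

```text
t: 26.3
eef_pos: [653.5, 224.2, 36.6]
tcp_rot: [-1.572, -0.002, 0.111]
ft_force: [-0.2, -0.5, -0.8]
opening: 0.362
```

```bash
python3 rel.py 653 224 35 6
```

```text
t 26.3 pos [653.5 224.2  36.6] xax [0.994 0.111 0.002] yax [ 0.002 -0.001 -1.   ] F [-0.2 -0.5 -0.8] open 0.362 q [ 0.24  0.8   1.54 -0.    0.8   0.13]
tool shift cm [-0.05  0.16 -0.01]
turn [0.002 0.006 0.002]
```

Emit:
move_arm(rows=[{"tx": 0, "ty": 0.25, "tz": 0, "rx": 0, "ry": 0, "rz": 0, "grip": 30}, {"tx": 0, "ty": 0, "tz": 0, "rx": 0, "ry": 0, "rz": 0, "grip": 30}, {"tx": 0, "ty": 0, "tz": 0, "rx": 0, "ry": 0, "rz": 0, "grip": 48}, {"tx": 0, "ty": 0, "tz": 0, "rx": 0, "ry": 0, "rz": 0, "grip": 48}, {"tx": 0, "ty": 0, "tz": 0, "rx": 0, "ry": 0, "rz": 0, "grip": 48}, {"tx": 0, "ty": -1.5, "tz": 0, "rx": 0, "ry": 0, "rz": 0, "grip": 48}, {"tx": 0, "ty": -3.5, "tz": 0, "rx": 0, "ry": 0, "rz": 0, "grip": 48}, {"tx": 0, "ty": -4, "tz": 0, "rx": 0, "ry": 0, "rz": 0, "grip": 48}, {"tx": 0, "ty": -3, "tz": 0, "rx": 0, "ry": 0, "rz": 0, "grip": 60}])

```text
t: 27.05
eef_pos: [652.9, 224.4, 154.7]
tcp_rot: [-1.573, -0.001, 0.111]
ft_force: [0.6, 0.8, 1.2]
opening: 0.514
```

```bash
cat > scan.py <<'E'
import sys
from h import *
for n in('top','scene'):
    p,d,c=cam(n); cv2.imwrite(f'pics/{n}{sys.argv[1]}.png',p); np.savez(n+'0.npz',p=p,d=d); P=cloud(c,d)
    print(n)
    for b in blobs(P,p,22,42,350,690,85,450,40): print(*b)
E
python3 scan.py 17; python3 rel.py 430 380 120 6
```

```text
top
[183.6 198.6] 497 [660.9 431.3  30.2] [660.3 429.4  29.8] [59.  40.8 15.5] [230. 229. 229.]
[348.1 286.4] 136 [477.9  90.2  29.5] [475.7  90.3  29.5] [59.6  8.7 10.9] [151. 148. 145.]
[207.2 310.4] 216 [429.8 378.8  32.7] [429.5 378.9  30.7] [35.  33.7 16.9] [105. 201. 227.]
scene
[298.9 241.4] 235 [628.5 161.3  32.8] [629.5 159.2  30.9] [33.9 36.4 17.6] [ 86. 147. 182.]
[380.9 248.5] 185 [475.7  92.1  28.1] [476.9  91.5  27.4] [59.7 12.8 10.8] [96. 96. 94.]
[272.  256.3] 261 [651.3 225.2  33.3] [653.2 222.5  31. ] [36.3 36.7 17.7] [102. 158. 190.]
[313.7 300.6] 288 [522.9 280.2  31.6] [523.7 277.7  29.6] [34.8 36.9 15. ] [166. 144. 220.]
[198.9 330. ] 614 [660.1 432.3  30.3] [660.5 429.1  28.4] [58.7 41.9 12.8] [195. 196. 196.]
[331.5 366.4] 394 [430.1 381.8  31.8] [430.8 379.8  29.4] [35.1 35.9 14.4] [ 94. 156. 191.]
t 27.15 pos [654.6 224.9 157.9] xax [0.994 0.111 0.008] yax [ 0.008  0.    -1.   ] F [-0.  -0.4  0.3] open 0.573 q [ 0.24  0.66  1.46 -0.    1.02  0.13]
tool shift cm [-20.63   3.61  17.91]
turn [0.001 0.006 0.008]
```

View pics/scene17.png

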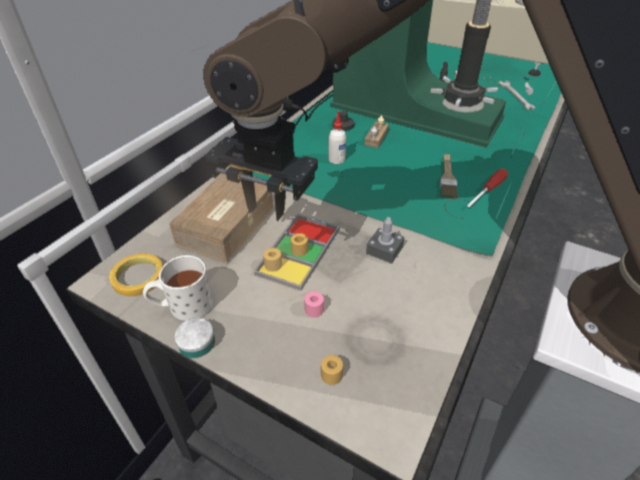

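Emit:
move_arm(rows=[{"tx": -2.9, "ty": 0, "tz": 2.55, "rx": 0, "ry": 0, "rz": 0, "grip": 65}, {"tx": -2.9, "ty": 0, "tz": 2.55, "rx": 0, "ry": 0, "rz": 0, "grip": 65}, {"tx": -2.9, "ty": 0, "tz": 2.55, "rx": 0, "ry": 0, "rz": 0, "grip": 65}, {"tx": -2.9, "ty": 0, "tz": 2.55, "rx": 0, "ry": 0, "rz": 0, "grip": 65}, {"tx": -2.9, "ty": 0, "tz": 2.55, "rx": 0, "ry": 0, "rz": 0, "grip": 65}, {"tx": -2.9, "ty": 0, "tz": 2.55, "rx": 0, "ry": 0, "rz": 0, "grip": 65}, {"tx": -2.9, "ty": 1.5, "tz": 2.4, "rx": 0, "ry": 0, "rz": 0, "grip": 65}, {"tx": 0, "ty": 3, "tz": 0, "rx": 0, "ry": 0, "rz": 0, "grip": 65}, {"tx": 0, "ty": 0, "tz": 0, "rx": 0, "ry": 0, "rz": 0, "grip": 65}, {"tx": 0, "ty": 0, "tz": 0, "rx": 0, "ry": 0, "rz": 0, "grip": 65}])

```text
t: 27.98
eef_pos: [430.8, 377.4, 105.9]
tcp_rot: [-1.574, 0.003, 0.112]
ft_force: [0.0, -0.7, 0.6]
opening: 0.647
```

```bash
python3 rel.py 430 379 24 6
```

```text
t 27.98 pos [430.8 377.4 105.9] xax [ 0.994  0.111 -0.003] yax [-0.003 -0.004 -1.   ] F [ 0.  -0.7  0.6] open 0.647 q [ 0.6   0.58  1.81 -0.    0.76  0.49]
tool shift cm [-0.03  8.19  0.2 ]
turn [ 0.003  0.007 -0.003]
```

Emit:
move_arm(rows=[{"tx": 0, "ty": 2, "tz": 0.2, "rx": 0, "ry": 0, "rz": 0, "grip": 65}, {"tx": 0, "ty": 1.5, "tz": 0, "rx": 0, "ry": 0, "rz": 0, "grip": 65}, {"tx": 0, "ty": 0, "tz": 0, "rx": 0, "ry": 0, "rz": 0, "grip": 65}, {"tx": 0, "ty": 0, "tz": 0, "rx": 0, "ry": 0, "rz": 0, "grip": 65}, {"tx": 0, "ty": 0, "tz": 0, "rx": 0, "ry": 0, "rz": 0, "grip": 65}])

```text
t: 28.4
eef_pos: [432.1, 379.4, 73.1]
tcp_rot: [-1.572, -0.0, 0.11]
ft_force: [-0.5, 0.3, -0.0]
opening: 0.647
```

```bash
python3 scan.py 18; python3 rel.py 430 379 24 6
```

```text
top
[183.5 198.5] 503 [661.  431.5  30.4] [660.2 429.5  29.6] [59.5 40.9 14.6] [219. 218. 218.]
[284.  202.5] 204 [651.5 222.1  35.5] [652.  222.1  32.2] [35.1 33.3 19.3] [100. 196. 225.]
[314.7 213.4] 182 [628.5 158.6  35.3] [628.6 158.9  31.9] [34.8 35.  19.4] [ 95. 188. 221.]
[257.  264.9] 201 [522.6 277.6  33. ] [522.4 277.6  31. ] [33.  33.9 17. ] [190. 156. 228.]
[348.  287.3] 150 [476.1  90.4  29.1] [475.7  91.1  29.4] [59.6 10.2 12.1] [115. 113. 110.]
scene
[294.  240.9] 87 [637.8 165.3  33.3] [637.3 162.5  30.4] [21.7 29.5 16.7] [ 98. 165. 200.]
[272.  256.4] 261 [651.5 225.3  33.2] [653.1 223.5  30.8] [36.2 35.4 17.4] [112. 175. 208.]
[198.9 330. ] 603 [660.1 432.3  30.4] [660.6 429.2  28.4] [58.4 41.5 11.1] [216. 217. 218.]
[331.6 366.3] 391 [430.  381.6  31.9] [431.1 379.5  29.3] [34.9 35.7 14.5] [104. 175. 212.]
t 28.5 pos [431.8 379.6  73.1] xax [0.994 0.11  0.001] yax [ 0.001 -0.001 -1.   ] F [-0.5  0.6  0.4] open 0.652 q [ 0.61  0.63  1.83 -0.    0.68  0.5 ]
tool shift cm [-0.19  4.91 -0.03]
turn [0.001 0.006 0.001]
```

View pics/scene18.png

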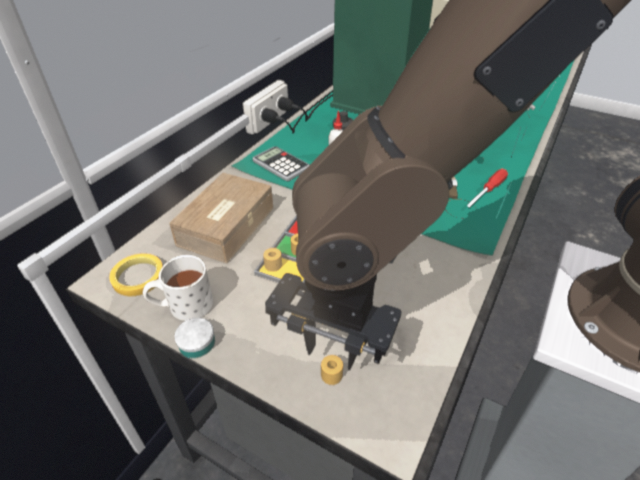

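Bush unmoved at scene pixel (332,366), under the open fingers. Descend and grip.

Emit:
move_arm(rows=[{"tx": -0.15, "ty": 2, "tz": 0, "rx": 0, "ry": 0, "rz": 0, "grip": 65}, {"tx": 0, "ty": 2, "tz": 0, "rx": 0, "ry": 0, "rz": 0, "grip": 65}, {"tx": 0, "ty": 0.9, "tz": 0, "rx": 0, "ry": 0, "rz": 0, "grip": 60}, {"tx": 0, "ty": 0, "tz": 0, "rx": 0, "ry": 0, "rz": 0, "grip": 45}, {"tx": 0, "ty": 0, "tz": 0, "rx": 0, "ry": 0, "rz": 0, "grip": 30}, {"tx": 0, "ty": 0, "tz": 0, "rx": 0, "ry": 0, "rz": 0, "grip": 30}, {"tx": 0, "ty": 0, "tz": 0, "rx": 0, "ry": 0, "rz": 0, "grip": 30}, {"tx": 0, "ty": 0, "tz": 0, "rx": 0, "ry": 0, "rz": 0, "grip": 30}, {"tx": 0, "ty": 0, "tz": 0, "rx": 0, "ry": 0, "rz": 0, "grip": 30}, {"tx": 0, "ty": 0, "tz": 0, "rx": 0, "ry": 0, "rz": 0, "grip": 30}])

```text
t: 29.33
eef_pos: [429.9, 379.6, 23.8]
tcp_rot: [-1.572, -0.001, 0.111]
ft_force: [-0.1, -0.7, 6.6]
opening: 0.373
```

```bash
python3 rel.py 476.5 66.5 150 6
```

```text
t 29.33 pos [429.9 379.6  23.8] xax [0.994 0.111 0.001] yax [ 0.001 -0.001 -1.   ] F [-0.1 -0.7  6.6] open 0.373 q [ 0.61  0.7   1.86 -0.    0.58  0.5 ]
tool shift cm [  1.17 -12.58 -31.65]
turn [0.001 0.006 0.001]
```

Emit:
move_arm(rows=[{"tx": 0, "ty": -2.5, "tz": 0, "rx": 0, "ry": 0, "rz": 0, "grip": 30}, {"tx": 0, "ty": -3.4, "tz": 0, "rx": 0, "ry": 0, "rz": 0, "grip": 30}, {"tx": 0, "ty": -3.4, "tz": 0, "rx": 0, "ry": 0, "rz": 0, "grip": 30}, {"tx": 0, "ty": -3.4, "tz": 0, "rx": 0, "ry": 0, "rz": 0, "grip": 30}, {"tx": 0.15, "ty": 0, "tz": -3.9, "rx": 0, "ry": 0, "rz": 0, "grip": 30}, {"tx": 0.15, "ty": 0, "tz": -3.9, "rx": 0, "ry": 0, "rz": 0, "grip": 30}, {"tx": 0.15, "ty": 0, "tz": -3.9, "rx": 0, "ry": 0, "rz": 0, "grip": 30}, {"tx": 0.15, "ty": 0, "tz": -3.9, "rx": 0, "ry": 0, "rz": 0, "grip": 30}, {"tx": 0.15, "ty": 0, "tz": -3.9, "rx": 0, "ry": 0, "rz": 0, "grip": 30}, {"tx": 0.15, "ty": 0, "tz": -3.9, "rx": 0, "ry": 0, "rz": 0, "grip": 30}])

```text
t: 30.17
eef_pos: [464.2, 146.2, 150.7]
tcp_rot: [-1.573, 0.0, 0.111]
ft_force: [1.1, -0.6, -0.5]
opening: 0.371
```

```bash
python3 rel.py 476.5 66.5 150 6
```

```text
t 30.17 pos [464.2 146.2 150.7] xax [ 0.994  0.111 -0.   ] yax [-0.    -0.002 -1.   ] F [ 1.1 -0.6 -0.5] open 0.371 q [ 0.17  0.41  1.98 -0.    0.75  0.06]
tool shift cm [ 0.33  0.08 -8.06]
turn [ 0.002  0.007 -0.   ]
```

Emit:
move_arm(rows=[{"tx": 0.2, "ty": 0, "tz": -3.5, "rx": 0, "ry": 0, "rz": 0, "grip": 30}, {"tx": 0.1, "ty": 0, "tz": -2.5, "rx": 0, "ry": 0, "rz": 0, "grip": 30}, {"tx": 0, "ty": 0, "tz": -1.3, "rx": 0, "ry": 0, "rz": 0, "grip": 30}, {"tx": 0, "ty": 1.5, "tz": 0, "rx": 0, "ry": 0, "rz": 0, "grip": 30}, {"tx": 0, "ty": 1.4, "tz": 0, "rx": 0, "ry": 0, "rz": 0, "grip": 30}, {"tx": 0, "ty": 0, "tz": 0, "rx": 0, "ry": 0, "rz": 0, "grip": 30}, {"tx": 0, "ty": 0, "tz": 0, "rx": 0, "ry": 0, "rz": 0, "grip": 30}, {"tx": 0, "ty": 0, "tz": 0, "rx": 0, "ry": 0, "rz": 0, "grip": 30}])

```text
t: 30.83
eef_pos: [475.7, 75.9, 122.0]
tcp_rot: [-1.573, 0.0, 0.111]
ft_force: [0.9, -0.2, -1.2]
opening: 0.375
```

```bash
python3 look.py s19
```

```text
tcp [475.8  75.9 122.2]
scene thin (array([477.72,  64.89]), np.float64(0.61), 56)
scene thick (array([477.86,  64.77]), np.float64(0.76), 72)
scene bush (array([476.91,  75.04]), np.float64(0.67), 214)
tcp [475.7  75.9 122.2]
scene thin (array([477.43,  64.9 ]), np.float64(0.57), 58)
scene thick (array([477.71,  64.74]), np.float64(0.62), 67)
scene bush (array([476.98,  75.11]), np.float64(0.6), 222)
```

View pics/s19.png

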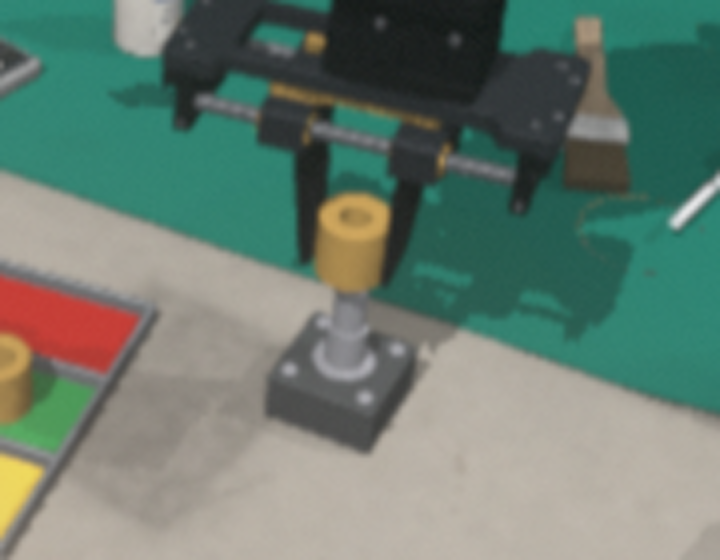

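Emit:
move_arm(rows=[{"tx": -0.05, "ty": 0, "tz": -1.0, "rx": 0, "ry": 0, "rz": 0, "grip": 30}, {"tx": 0, "ty": 0.5, "tz": 0, "rx": 0, "ry": 0, "rz": 0, "grip": 30}, {"tx": 0, "ty": 0, "tz": 0, "rx": 0, "ry": 0, "rz": 0, "grip": 30}, {"tx": 0, "ty": 0, "tz": 0, "rx": 0, "ry": 0, "rz": 0, "grip": 30}, {"tx": 0, "ty": 0, "tz": 0, "rx": 0, "ry": 0, "rz": 0, "grip": 30}])

```text
t: 31.35
eef_pos: [476.0, 65.6, 116.3]
tcp_rot: [-1.573, 0.001, 0.111]
ft_force: [0.1, 0.0, -0.4]
opening: 0.37
```

```bash
python3 look.py s20
```

```text
tcp [476.   65.7 116.4]
scene thin (array([477.46,  65.24]), np.float64(0.46), 55)
scene thick (array([477.93,  65.05]), np.float64(0.83), 64)
scene bush (array([477.22,  64.75]), np.float64(0.71), 216)
tcp [476.1  65.7 116.4]
scene thin (array([477.82,  65.07]), np.float64(0.58), 56)
scene thick (array([477.97,  64.79]), np.float64(0.61), 70)
scene bush (array([477.34,  64.77]), np.float64(0.69), 217)
```

Emit:
move_arm(rows=[{"tx": 0.04, "ty": 0.4, "tz": 0.02, "rx": 0, "ry": 0, "rz": 0, "grip": 30}, {"tx": 0, "ty": 0.4, "tz": 0, "rx": 0, "ry": 0, "rz": 0, "grip": 30}, {"tx": 0, "ty": 0.2, "tz": 0, "rx": 0, "ry": 0, "rz": 0, "grip": 30}, {"tx": 0, "ty": 0.2, "tz": 0, "rx": 0, "ry": 0, "rz": 0, "grip": 30}, {"tx": 0, "ty": 0, "tz": 0, "rx": 0, "ry": 0, "rz": 0, "grip": 30}, {"tx": 0, "ty": 0, "tz": 0, "rx": 0, "ry": 0, "rz": 0, "grip": 30}])

```text
t: 31.95
eef_pos: [476.6, 65.8, 104.5]
tcp_rot: [-1.573, 0.001, 0.111]
ft_force: [-0.6, -0.7, 3.8]
opening: 0.37
```

```bash
python3 look.py s21
```

```text
tcp [476.6  65.8 104.5]
scene thin (array([477.43,  65.11]), np.float64(0.76), 44)
scene thick (array([477.89,  64.84]), np.float64(0.58), 66)
scene bush (array([478.03,  64.76]), np.float64(0.66), 210)
tcp [476.6  65.8 104.5]
scene thin (array([477.77,  65.16]), np.float64(0.59), 46)
scene thick (array([477.84,  64.73]), np.float64(0.8), 67)
scene bush (array([477.94,  64.99]), np.float64(0.7), 206)
```

Light contact starting; push a little further.

Emit:
move_arm(rows=[{"tx": 0, "ty": 0.15, "tz": 0, "rx": 0, "ry": 0, "rz": 0, "grip": 30}, {"tx": 0, "ty": 0.1, "tz": 0, "rx": 0, "ry": 0, "rz": 0, "grip": 30}, {"tx": 0, "ty": 0, "tz": 0, "rx": 0, "ry": 0, "rz": 0, "grip": 30}, {"tx": 0, "ty": 0, "tz": 0, "rx": 0, "ry": 0, "rz": 0, "grip": 30}])

```text
t: 32.38
eef_pos: [476.8, 65.8, 103.8]
tcp_rot: [-1.573, -0.001, 0.111]
ft_force: [-6.7, -2.1, 33.0]
opening: 0.372
```

```bash
python3 rel.py 600 216.8 150 6; python3 look.py s22
```

```text
t 32.38 pos [476.8  65.8 103.8] xax [0.994 0.111 0.001] yax [ 0.001 -0.002 -1.   ] F [-6.7 -2.1 33. ] open 0.372 q [ 0.    0.48  2.04 -0.    0.62 -0.11]
tool shift cm [13.93 -4.64 13.63]
turn [0.002 0.006 0.001]
tcp [476.8  65.8 103.8]
scene thin (array([477.42,  65.23]), np.float64(0.72), 44)
scene thick (array([477.77,  64.97]), np.float64(0.7), 68)
scene bush (array([477.99,  64.98]), np.float64(0.73), 206)
tcp [476.8  65.8 103.8]
scene thin (array([477.66,  65.23]), np.float64(0.52), 44)
scene thick (array([478.01,  64.62]), np.float64(0.48), 67)
scene bush (array([478.  ,  65.08]), np.float64(0.79), 206)
```

View pics/s22.png

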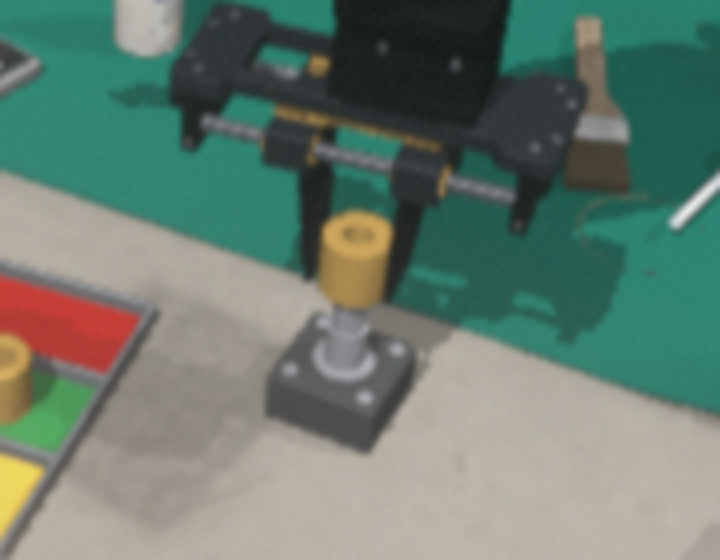

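```bash
python3 scan.py 23
```

```text
top
[183.6 198.6] 498 [660.9 431.3  30.3] [660.2 429.4  29.8] [59.1 41.3 15.3] [223. 222. 222.]
[284.  202.4] 205 [651.6 222.   35.3] [651.9 222.1  31.9] [34.7 33.3 19.4] [102. 199. 226.]
[314.8 213.4] 181 [628.4 158.4  35.1] [628.9 159.   32.2] [35.1 35.2 18.4] [ 90. 178. 212.]
[257.  264.9] 199 [522.5 277.6  33.2] [522.3 277.3  32.6] [33.  33.4 12.7] [201. 164. 237.]
scene
[298.9 241.5] 238 [628.4 161.3  32.6] [630.  158.6  30.7] [34.9 36.7 17.1] [ 83. 139. 172.]
[380.6 248.3] 172 [476.4  92.   28.4] [477.1  91.5  27.8] [60.8 12.7 11.5] [94. 95. 94.]
[272.  256.3] 258 [651.5 225.1  33.3] [652.7 223.   30.8] [36.3 36.5 17.5] [100. 155. 187.]
[313.7 300.8] 297 [522.7 280.5  31.4] [524.2 278.   29.1] [35.4 36.  14.2] [153. 133. 209.]
[198.8 330. ] 614 [660.3 432.4  30.3] [660.7 429.   28.3] [58.2 41.9 11.4] [200. 200. 201.]
```

View pics/scene23.png

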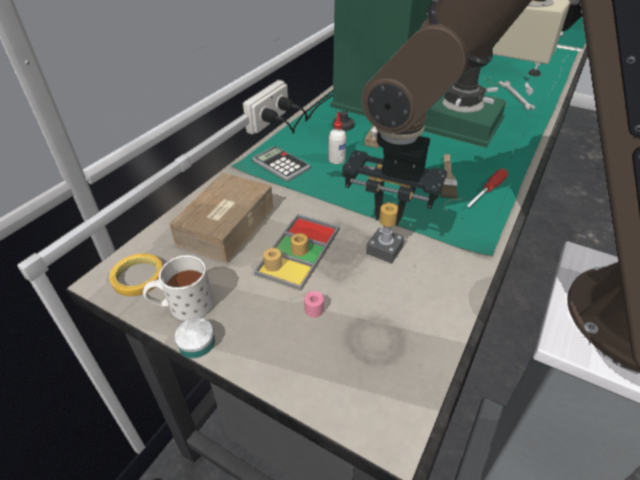

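Emit:
move_arm(rows=[{"tx": 0, "ty": -0.3, "tz": 0, "rx": 0, "ry": 0, "rz": 0, "grip": 30}, {"tx": 0, "ty": -1.5, "tz": 0, "rx": 0, "ry": 0, "rz": 0, "grip": 30}, {"tx": 0, "ty": -3, "tz": 0, "rx": 0, "ry": 0, "rz": 0, "grip": 30}, {"tx": 2.4, "ty": 0, "tz": 2.35, "rx": 0, "ry": 0, "rz": 0, "grip": 30}, {"tx": 2.4, "ty": 0, "tz": 2.35, "rx": 0, "ry": 0, "rz": 0, "grip": 30}, {"tx": 2.4, "ty": 0, "tz": 2.35, "rx": 0, "ry": 0, "rz": 0, "grip": 30}, {"tx": 2.4, "ty": 0, "tz": 2.35, "rx": 0, "ry": 0, "rz": 0, "grip": 30}, {"tx": 2.4, "ty": 0, "tz": 2.35, "rx": 0, "ry": 0, "rz": 0, "grip": 30}, {"tx": 0, "ty": 0, "tz": 0, "rx": 0, "ry": 0, "rz": 0, "grip": 30}, {"tx": 0, "ty": 0, "tz": 0, "rx": 0, "ry": 0, "rz": 0, "grip": 30}])

```text
t: 33.42
eef_pos: [582.7, 197.2, 148.5]
tcp_rot: [-1.573, 0.002, 0.113]
ft_force: [-0.6, -1.1, -0.4]
opening: 0.371
```

```bash
python3 rel.py 599.5 216.5 90 6
```

```text
t 33.42 pos [582.7 197.2 148.5] xax [ 0.994  0.113 -0.002] yax [-0.002 -0.002 -1.   ] F [-0.6 -1.1 -0.4] open 0.371 q [ 0.22  0.57  1.67 -0.    0.9   0.11]
tool shift cm [1.9  5.84 1.74]
turn [ 0.002  0.008 -0.002]
```

Emit:
move_arm(rows=[{"tx": 1.9, "ty": 0, "tz": 1.74, "rx": 0, "ry": 0, "rz": 0, "grip": 30}, {"tx": 0, "ty": 2.5, "tz": 0, "rx": 0, "ry": 0, "rz": 0, "grip": 30}, {"tx": 0, "ty": 2.5, "tz": 0, "rx": 0, "ry": 0, "rz": 0, "grip": 30}, {"tx": 0, "ty": 1.5, "tz": 0, "rx": 0, "ry": 0, "rz": 0, "grip": 30}, {"tx": 0, "ty": 0, "tz": 0, "rx": 0, "ry": 0, "rz": 0, "grip": 30}, {"tx": 0, "ty": 0, "tz": 0, "rx": 0, "ry": 0, "rz": 0, "grip": 30}, {"tx": 0, "ty": 0, "tz": 0, "rx": 0, "ry": 0, "rz": 0, "grip": 30}])

```text
t: 34.0
eef_pos: [599.9, 214.9, 85.6]
tcp_rot: [-1.573, -0.0, 0.11]
ft_force: [-0.2, 0.4, -0.4]
opening: 0.371
```

```bash
python3 rel.py 599.5 216.5 34 6
```

```text
t 34.0 pos [599.9 214.9  85.6] xax [0.994 0.11  0.   ] yax [ 0.    -0.002 -1.   ] F [-0.2  0.4 -0.4] open 0.371 q [ 0.24  0.68  1.66 -0.    0.81  0.13]
tool shift cm [-0.02  5.16  0.17]
turn [0.002 0.006 0.   ]
```

Emit:
move_arm(rows=[{"tx": 0, "ty": 2, "tz": 0.15, "rx": 0, "ry": 0, "rz": 0, "grip": 30}, {"tx": 0, "ty": 1.8, "tz": 0, "rx": 0, "ry": 0, "rz": 0, "grip": 30}, {"tx": 0, "ty": 1.2, "tz": 0, "rx": 0, "ry": 0, "rz": 0, "grip": 30}, {"tx": 0, "ty": 0, "tz": 0, "rx": 0, "ry": 0, "rz": 0, "grip": 30}, {"tx": 0, "ty": 0, "tz": 0, "rx": 0, "ry": 0, "rz": 0, "grip": 30}, {"tx": 0, "ty": 0, "tz": 0, "rx": 0, "ry": 0, "rz": 0, "grip": 30}])

```text
t: 34.5
eef_pos: [600.0, 216.8, 35.7]
tcp_rot: [-1.573, -0.001, 0.111]
ft_force: [0.7, -0.6, -1.2]
opening: 0.372
```

```bash
python3 rel.py 599.5 216.5 34 6
```

```text
t 34.5 pos [600.  216.8  35.7] xax [0.994 0.111 0.001] yax [ 0.001 -0.002 -1.   ] F [ 0.7 -0.6 -1.2] open 0.372 q [ 0.24  0.75  1.68 -0.    0.71  0.14]
tool shift cm [-0.05  0.17 -0.02]
turn [0.002 0.006 0.001]
```

Emit:
move_arm(rows=[{"tx": 0, "ty": 0.2, "tz": 0, "rx": 0, "ry": 0, "rz": 0, "grip": 30}, {"tx": 0, "ty": 0, "tz": 0, "rx": 0, "ry": 0, "rz": 0, "grip": 30}, {"tx": 0, "ty": 0, "tz": 0, "rx": 0, "ry": 0, "rz": 0, "grip": 47}, {"tx": 0, "ty": 0, "tz": 0, "rx": 0, "ry": 0, "rz": 0, "grip": 47}, {"tx": 0, "ty": 0, "tz": 0, "rx": 0, "ry": 0, "rz": 0, "grip": 47}, {"tx": 0, "ty": -1.5, "tz": 0, "rx": 0, "ry": 0, "rz": 0, "grip": 47}, {"tx": 0, "ty": -3.5, "tz": 0, "rx": 0, "ry": 0, "rz": 0, "grip": 47}, {"tx": 0, "ty": -4, "tz": 0, "rx": 0, "ry": 0, "rz": 0, "grip": 47}, {"tx": 0, "ty": -4, "tz": 0, "rx": 0, "ry": 0, "rz": 0, "grip": 47}, {"tx": 0, "ty": -2, "tz": 0, "rx": 0, "ry": 0, "rz": 0, "grip": 47}])

```text
t: 35.33
eef_pos: [600.5, 217.3, 187.5]
tcp_rot: [-1.572, -0.004, 0.111]
ft_force: [0.8, 0.8, -0.7]
opening: 0.47
```

```bash
python3 scan.py 24; python3 rel.py
```

```text
top
[183.5 198.6] 495 [660.9 431.4  30.5] [660.1 429.4  29.7] [58.9 41.1 14.4] [228. 227. 227.]
[320.9 212.9] 42 [629.5 145.7  35. ] [629.7 145.6  34.1] [28.4  8.3 13.2] [105. 205. 225.]
[348.  287.3] 148 [476.   90.4  29.4] [475.7  90.4  28.9] [59.7  8.7 10.9] [146. 142. 140.]
scene
[298.8 241.5] 238 [628.6 161.4  32.7] [629.8 159.6  30.8] [36.4 35.5 16.8] [ 87. 147. 182.]
[380.7 248.4] 172 [476.1  92.2  28.4] [477.1  91.   27.6] [59.7 12.  10.6] [94. 94. 93.]
[272.  256.3] 259 [651.3 225.4  33.5] [653.6 223.2  31.4] [36.1 35.  18.7] [102. 156. 189.]
[296.3 264.3] 269 [597.9 219.8  33.3] [599.3 217.2  30.6] [34.  34.7 17. ] [ 97. 158. 192.]
[313.7 300.7] 295 [522.9 280.3  31.5] [524.  278.8  29.6] [35.3 35.6 15.2] [164. 142. 218.]
[198.8 330. ] 613 [660.3 432.3  30.3] [660.7 429.3  27.9] [58.4 41.4 11.7] [194. 195. 195.]
t 35.43 pos [600.9 217.4 187. ] xax [0.994 0.111 0.006] yax [ 0.006 -0.    -1.   ] F [ 0.9 -0.  -0.6] open 0.472 q [ 0.24  0.56  1.58 -0.    1.    0.13]
```

View pics/scene24.png

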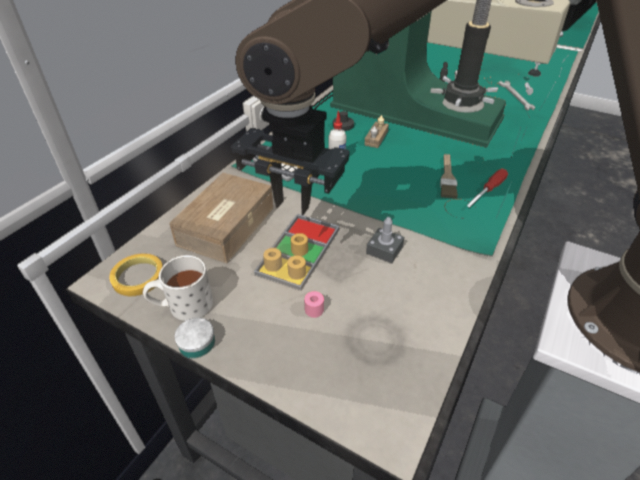

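View pics/top24.png

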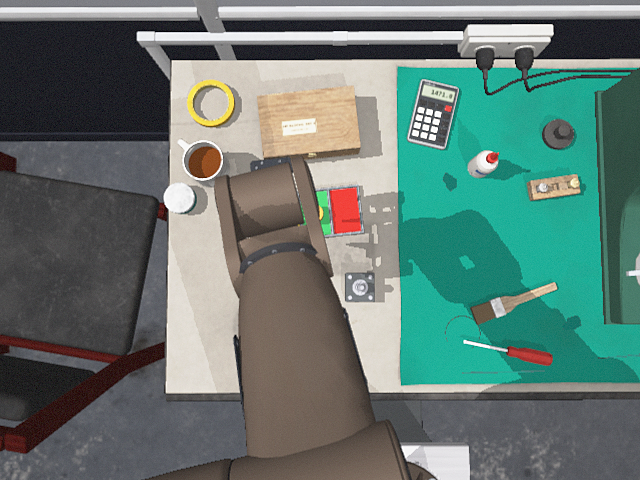

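```bash
python3 -c "
from cell import env
print(env.job_done(), env.state()['t'])"
```

```text
the job is handed in; nothing more can be done
the job is handed in; nothing more can be done
```

I stood the gauge up, let go of it, and tried and sorted the three bushes that were there. The job was handed in at about 35 s.

- **First bush:** it slid down the thin part and stopped at the step, with its lower end about 54 mm up and a 31 N push back. The picture put its bore near 19 mm. It went into the green bay.
- **Second and third bushes:** each stopped on the nose at about 80–81 mm and did not slide further under 31–33 N. The picture put their bores near 15 mm. Both went into the yellow bay.
- **Red bay:** no bush dropped past the step, so it stayed empty. The pink look-alike was left alone.

**Last check, before handing in:**
- The scene camera showed all three bushes upright on their bay floors, the two yellow ones about 27 mm either side of the bay centre.
- The gauge stood upright with its pin bare.
- The tin was within about a millimetre of where it started, and the bottle looked unmoved in the pictures.
- The arm hid most of the tray from the top camera, so the final positions there rest mainly on the scene camera.
- The two cameras and the arm's own readings differed by 1–2 mm throughout. No bush was seen to be knocked aside, and no check failed.

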